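# Clip the lanterns onto the snap-hook rail by the shelf lamp

### The job

It is dark by the storeroom door, so first pull the shelf lamp's knob out until it clicks on, and keep it on while you work. Then hang every lantern on the rail, each on a snap hook of its own: push its handle down past the hook's sprung gate until the handle is inside and the gate has snapped shut over it. When all of them hang freely, push the knob fully back in, and leave the bowl, the spanner and the tyre levers where they lie.

Things in the scene. Friction and masses are not known exactly. Their poses are not given: they have to be found in the camera images.
- lantern1_bar (a point): Top bar of a LED lantern's handle: point at the middle of the bar on the rod's centre line, 132 mm above the lantern's foot; z up, y along the bar. Lantern: 0.22 kg, round black/clear body 64 mm across, 62 mm tall; on it a rigid closed handle of 7 mm steel rod (the eye) in its own y-z plane; 136 mm tall over all, standing upright. Up to five alike; an absent one reads None.
- lantern2_bar (a point): Same point of a second lantern (or absent). Handle: two straight vertical legs 44 mm apart along y (51 mm over the outside) joined by the straight level top bar; opening 37 mm wide, 66 mm high, the body's top below it.
- lantern3_bar (a point): Same point of a third lantern (or absent). A lantern is best gripped from above across the two handle legs, close under the top bar (the legs are straight from 6 mm below this point down).
- lantern4_bar (a point): Same point of a fourth lantern (or absent).
- lantern5_bar (a point): Same point of a fifth lantern (or absent).
- hook1_seat (a point): Seat of snap hook 1 of 5 alike, 100 mm apart on a fixed steel rail on posts; hook 1 is at the +y end. Point: centre line of a lantern's top bar when it hangs there, 235 mm above the shelf, 60 mm in front of the rail's front face. Axes of the rail: z up, y along the rail, -x where the hooks point (to the robot's side). Rail bar: 233 to 265 mm high.
- hook1_gate (a joint): Gate of hook 1, rad: a steel tongue 24.5 x 9 x 4 mm hinged at the back limb, level across the mouth when shut (0). It swings only inward (down) to 1.35 and springs shut. A lantern resting on it does not open it, a push of about 10 N does; the bar slips past its free end at about 1 rad, some 7 mm above the seat, and the gate snaps back to 0 over it.
- hook2_seat (a point): Seat of snap hook 2. Each hook is a J of 8 mm rod in its x-z plane: back limb, bottom curve, and nose limb on the -x side rising to 33 mm above this point. The mouth opens upward, 26 mm wide (13 mm either side of this point along x); the gate shuts it 26.5 mm above this point. Underside of the bottom curve: 11.5 mm below this point.
- hook2_gate (a joint): Sprung gate of hook 2, like that of hook 1; 0 = shut.
- hook3_seat (a point): Seat of snap hook 3. Way in: bring the handle's opening over the nose from the front (towards +x), its bar above the nose and the lantern's body below the bottom curve, then push straight down on the gate. It gives most easily with the bar close behind the nose, about 6 mm to -x of this point.
- hook3_gate (a joint): Sprung gate of hook 3, like that of hook 1; 0 = shut.
- hook4_seat (a point): Seat of snap hook 4; like the others.
- hook4_gate (a joint): Sprung gate of hook 4, like that of hook 1; 0 = shut.
- hook5_seat (a point): Seat of snap hook 5, at the -y end; like the others.
- hook5_gate (a joint): Sprung gate of hook 5, like that of hook 1; 0 = shut.
- lamp_knob (a joint): Push-pull knob switch on the front of the shelf lamp's base, m: 0 = pushed in (off), 0.014 = pulled out (on). A sprung detent holds it at both ends and it snaps over at the middle; it takes about 9 N either way. Starts at 0.
- lamp_knob_grip (a point): Middle of the lamp knob's black round grip: 32 mm across, 25 mm long along x, axis level, 50 mm above the shelf. Its -x is the way it pulls out. At 0 it is 29 mm in front of the face of the lamp's white base (110 x 110 x 75 mm high); the end face is 12 mm further out. The fixed lamp, 0.28 m tall with a slim head on a stem behind the knob, stands at the left or right end of the shelf.
- bowl: Bystander under the rail: small round stainless bowl, 110 mm across, 50 mm high; origin under its centre.
- spanner: Bystander under the rail: grey steel bicycle spanner lying flat, 180 mm long along its x; origin at the middle of its underside.
- lever1: Bystander under the rail: pink plastic tyre lever lying flat, 130 mm long along its x, 18 mm wide, 8 mm thick; origin near the middle of its underside.
- lever2: Bystander under the rail: pink plastic tyre lever lying flat, 130 mm long along its x, 18 mm wide, 8 mm thick; origin near the middle of its underside.
- green_box: Bystander: lidded green plastic box, closed, 118 x 158 mm, 90 mm high, fixed; stands at the other end from the lamp; origin under its centre.
Not all that is in view belongs to the job. What is shaped like the part that bears lantern1_bar but purple or red is not meant.

How it is judged:
By the outcome, as a careful person would: the job done as asked, in the order asked, and still so for the second after the job is handed in, with the robot touching nothing.
Of lantern1, lantern2, lantern3, lantern4, lantern5 only 3 to 5 are there at a start; the rules pass over those that are not, and their reading is None.
At some moment in a run one of lantern1, lantern2, lantern3, lantern4, lantern5 may be knocked a few centimetres aside while the robot is not near it.
It also fails if it takes over 210 s, if anything falls off the work surface, if the arm or the gripper's body presses on something with over 40 N, if the wrist force passes 120 N, or if a joint passes its speed limit or range.

### The arm

A 6-joint arm with a two-finger parallel gripper is mounted at the origin on the work surface. World frame = base frame: x ahead of the robot, y to its left, z up, the work surface at z = 0. Lengths are in mm, angles in rad, forces in N, time in s.
With the tool pointing down it reaches from about 275 to 875 mm from the base axis. Payload 12.5 kg.
Tool frame: the origin (TCP) lies midway between the tips of the shut fingers; the grasp point (between the pads) lies 19 mm behind it; z points along the fingers, y is the line along which they close (so a half turn about z gives the same grasp; the last joint's range is limited). The gripper opens to 85 mm and grips with 20 to 120 N. Pads are 22 mm wide; open, the fingers measure 114 mm over their backs; the gripper's body (76 mm by 85 mm) begins 54 mm behind the grasp point. The pads swing forward as they close: fully open they stand 13 mm farther back than shut.
Start: joints at [1.246, 0.351, 1.652, -0, 1.139, -0.085], TCP at [130.598, 534.255, 231.29] pointing down, gripper open.
Joint ranges: [-2.75, 2.75], [-0.79, 2.1], [0.01, 2.65], [-1.57, 4.71], [0.07, 3.14], [-2.87, 2.87]. Speed limits (rad/s): [2.22, 2.22, 2.79, 3.14, 3.14, 3.14].

### API

Orientations are given as a 3x3 rotation matrix whose columns are the frame's x, y, z axes.
In Python, from workcell import * gives the robot as it stands.
- The arm moves only by the tool play_rows, never from a script. Its argument "moves" is one flat list of numbers, 4 for each row, row after row: the shift along the tool's x, y, z in cm, then the turn about the tool's z in rad. A call has 1 to 12 rows; each row is the pose to reach, as a shift and turn from the pose commanded when the call began, along the tool's axes at that moment; what a row does not reach only later rows make up. A row lasts 1/8 s, in which the tool goes at most 62.5 mm and 10.7 degrees, less where a joint would pass 70% of its speed; a pose out of reach is approached as far as the arm can. A call with a gripper value outside its range is refused whole. "gripper" is the opening, from -1 (shut) to 1 (fully open), set as the call begins (left out, the last holds). The fingers move at their own pace and stop on an object; "force" is the grip in N (left out, the last holds). Time passes only in rows, so rows that repeat a pose let the fingers close. It gives the time, the measured TCP pose, the force, the opening and the grip force at its end, in the units of the state.
- sense(): the state, without advancing time (a new reading comes with each control period).
- camera(name): name is "scene" or "top" or "wrist"; returns the picture (384x512x3 uint8, red, green, blue); there is no depth.
- camera_info(name): a dict with "camera_matrix" (3x3 intrinsics, pixels), "dist_coeffs" ([k1, k2, p1, p2, k3] as OpenCV has them; the pictures are not rectified), "rvec" (rotation vector, rad) and "tvec" (3), from world to camera coordinates, as OpenCV has them. Camera axes: x right, y down, z forward; pixel columns grow to the right and rows downward; lengths in mm; the calibration is good to about 2 mm. A picture is of the moment at which its call begins: read the wrist's pose just before it. camera_info takes no time and is no camera call; for the wrist camera it gives the pose at the moment of the call.
- sign_off(): hands the job in; it is judged then, once.
The state is a dict: "clock": time; "joint_positions": joint angles; "joint_velocities": joint speeds; "effort": joint torques, N m; "position": TCP position; "tcp_rot": TCP orientation; "ft_force": force on the tool from outside, world axes, zero at the start; "moment": the same for the moment, N m; "opening": finger opening in mm; "finger_force": force on a finger pad.
Only numpy, scipy, OpenCV 4.12 (cv2) and the standard library are available. Lean on these libraries where they do the work, as an engineer would, in place of code of your own. Each camera call takes 0.05 s, during which the arm holds its last target. There are 200 camera calls.

## Working session

There is one attempt and no reset: what is moved stays moved. The work goes in short steps, Python scripts to look and compute and a tool call to move; the robot and the scene stay as the last step left them, time stands still between calls to the robot, and variables do not carry over. Pictures are saved under pics/ and viewed, at most 14 in all, crops included, and the job is handed in when it is done.

Besides the shell and the picture viewer there is one more tool, called by a JSON object that holds its "method" and its "body". play_rows: Moves the arm, as the interface text tells. Its arguments: {"type":"object","properties":{"moves":{"type":"array"},"gripper":{"type":"number"},"force":{"type":"number"}},"required":["moves"]}

```bash
mkdir -p pics; ls; python3 - <<'E'
from workcell import *
import cv2,numpy as np
s=sense();print(s['clock'],s['position'],s['tcp_rot'],s['opening'])
a=[camera(n) for n in ("scene","top","wrist")]
for n,i in zip(("scene","top","wrist"),a): cv2.imwrite(f'pics/{n}0.png',i[:,:,::-1])
for n in ("scene","top","wrist"):
  c=camera_info(n);R=cv2.Rodrigues(np.array(c['rvec'],float))[0];print(n,np.round(c['camera_matrix'],1).tolist(),c['dist_coeffs'],(-R.T@np.array(c['tvec']).ravel()).round(1),R.round(2).tolist())
big=cv2.resize(np.array(a[0][:,:,::-1]),(800,600),interpolation=cv2.INTER_CUBIC);cv2.imwrite('pics/sb.png',big)
big=cv2.resize(np.array(a[1][:,:,::-1]),(800,600),interpolation=cv2.INTER_CUBIC);cv2.imwrite('pics/tb.png',big)
E
```

```text
pics
0.0 [130.50223582 533.95263719 230.77660923] [[-9.71384355e-01  2.37512787e-01 -3.34160235e-04]
 [ 2.37513014e-01  9.71383732e-01 -1.10162091e-03]
 [ 6.29487646e-05 -1.14946472e-03 -9.99999337e-01]] 85.52791429351957
scene [[373.3, 0.0, 254.9], [0.0, 373.3, 188.3], [0.0, 0.0, 1.0]] [-0.03481689  0.          0.          0.          0.        ] [1035.2  268.3  866.9] [[-0.46, 0.89, -0.01], [0.69, 0.35, -0.63], [-0.56, -0.3, -0.77]]
top [[379.7, 0.0, 257.5], [0.0, 379.7, 197.6], [0.0, 0.0, 1.0]] [0.02020923 0.         0.         0.         0.        ] [ 275.8  -15.8 1248.2] [[0.12, -0.99, 0.0], [-0.97, -0.12, -0.23], [0.23, 0.03, -0.97]]
wrist [[266.5, 0.0, 256.1], [0.0, 266.5, 194.1], [0.0, 0.0, 1.0]] [-0.01822501  0.          0.          0.          0.        ] [ 52.2 552.3 372. ] [[0.24, 0.97, -0.0], [0.92, -0.23, 0.31], [0.3, -0.08, -0.95]]
```

View pics/sb.png

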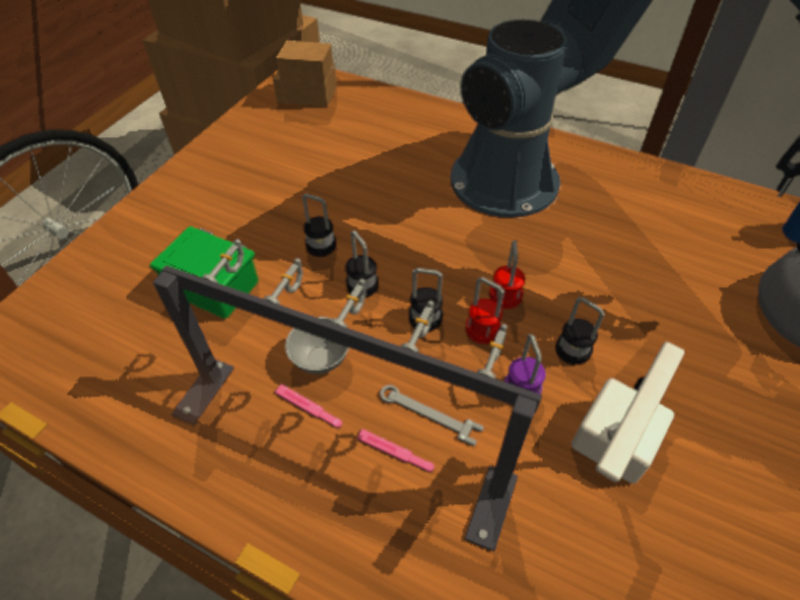

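View pics/tb.png

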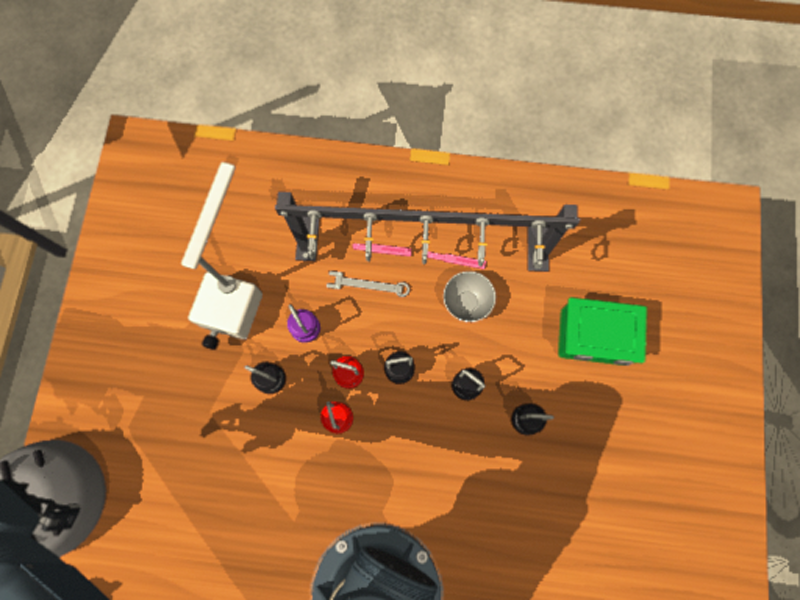

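The black-bodied lanterns (800x600 top view) are at (267,377), (399,366), (468,383) and (529,418). The lookalikes to leave are red at (348,371) and (337,417), and purple at (303,325). The knob is at (209,342). Next: close crops.

```bash
cat > h.py <<'E'
from workcell import *
import cv2,numpy as np
def und(n,px,info=None):
    c=info or camera_info(n)
    p=cv2.undistortPoints(np.array(px,float).reshape(-1,1,2),np.array(c['camera_matrix'],float),np.array(c['dist_coeffs'],float)).reshape(-1,2)
    R=cv2.Rodrigues(np.array(c['rvec'],float))[0];t=np.array(c['tvec'],float).ravel()
    d=np.c_[p,np.ones(len(p))]@R; return -R.T@t,d/np.linalg.norm(d,axis=1)[:,None]
def plane(n,px,z,info=None):
    o,d=und(n,px,info);return o+d*((z-o[2])/d[:,2])[:,None]
def tri(n1,p1,n2,p2,i1=None,i2=None):
    o1,d1=und(n1,p1,i1);o2,d2=und(n2,p2,i2);r=[]
    for a,b in zip(d1,d2):
        s=np.linalg.lstsq(np.c_[a,-b],o2-o1,rcond=None)[0];q1=o1+a*s[0];q2=o2+b*s[1]
        r.append([*(q1+q2)/2,np.linalg.norm(q1-q2)])
    return np.array(r)
def proj(n,P,info=None):
    c=info or camera_info(n)
    return cv2.projectPoints(np.array(P,float).reshape(-1,3),np.array(c['rvec'],float),np.array(c['tvec'],float),np.array(c['camera_matrix'],float),np.array(c['dist_coeffs'],float))[0].reshape(-1,2)
def crop(im,x0,y0,x1,y1,f,out):
    c=cv2.resize(im[y0:y1,x0:x1],None,fx=f,fy=f,interpolation=cv2.INTER_CUBIC)
    for k in range((x0+19)//20*20,x1,20): cv2.putText(c,str(k),(int((k-x0)*f),9),0,.33,(255,255,0),1);cv2.line(c,(int((k-x0)*f),10),(int((k-x0)*f),15),(255,255,0),1)
    for k in range((y0+19)//20*20,y1,20): cv2.putText(c,str(k),(0,int((k-y0)*f)+3),0,.33,(255,255,0),1);cv2.line(c,(22,int((k-y0)*f)),(27,int((k-y0)*f)),(255,255,0),1)
    cv2.imwrite(out,c)
E
python3 - <<'E'
from h import *
t=cv2.imread('pics/top0.png');s=cv2.imread('pics/scene0.png')
crop(t,110,95,380,285,2.9,'pics/tc.png');crop(s,100,115,450,315,2.28,'pics/sc.png')
E
```

```text
(no output)
```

View pics/tc.png

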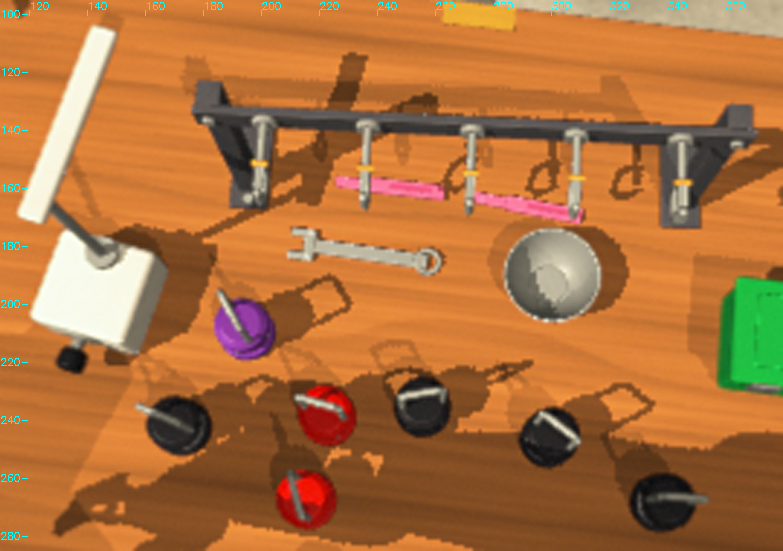

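View pics/sc.png

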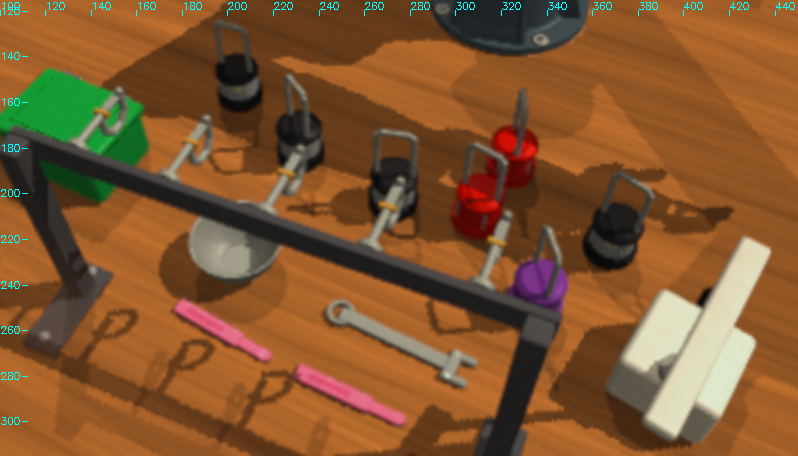

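```bash
python3 - <<'E'
from h import *
np.set_printoptions(suppress=True,precision=1)
T=lambda a:np.array(a,float)/2.9+[110,95]
S=lambda a:np.array(a,float)/2.28+[100,115]
def go(name,a,b): print(name);print(tri('top',T(a),'scene',S(b)))
go('bars A B C D',[(138,405),(193,428),(400,398),(445,391),(537,412),(577,442),(645,499),(705,499)],[(650,195),(618,174),(415,137),(378,133),(304,100),(289,78),(246,31),(218,25)])
go('nose',[(262,200),(364,207),(470,211),(575,215),(681,216)],[(507,213),(400,180),(300,150),(207,119),(119,91)])
go('head',[(103,30),(32,215)],[(755,245),(660,430)])
go('knob',[(72,358)],[(704,297)])
print('foot',plane('top',T([(178,425),(422,406),(549,437),(662,502)]),62))
print('knob50',plane('top',T([(72,358),(66,366)]),50))
print('base corners',plane('top',T([(66,232),(166,268),(133,352),(33,313)]),75), 'rail',plane('top',T([(212,112),(735,130)]),265))
E
```

```text
bars A B C D
[[ 391.2  294.5  128.4    0.4]
 [ 373.5  246.1  119.1   17.8]
 [ 430.1   30.4  129.1    0.1]
 [ 442.5  -12.8  127.     3.3]
 [ 433.8 -111.9  127.3    3.9]
 [ 407.3 -152.3  123.5    3.2]
 [ 362.  -231.5  131.4   14. ]
 [ 365.5 -283.8  125.8    4.3]]
nose
[[ 582.2  179.8  258.8    4.2]
 [ 588.4   81.3  256.7    0.8]
 [ 597.   -18.6  255.5    1.2]
 [ 604.5 -117.4  257.8    2.1]
 [ 614.4 -215.6  260.9    1.8]]
head
[[662.7 327.4 416.8  54.4]
 [601.5 420.   75.1  86.4]]
knob
[[441.2 390.1  59.4   8.5]]
foot [[ 381.8  266.6   62. ]
 [ 433.6    8.5   62. ]
 [ 416.9 -131.    62. ]
 [ 363.  -256.2   62. ]]
knob50 [[441.8 397.8  50. ]
 [432.2 402.5  50. ]]
base corners [[576.8 423.1  75. ]
 [549.4 306.3  75. ]
 [452.6 325.3  75. ]
 [482.1 440.7  75. ]] rail [[ 662.2  237.4  265. ]
 [ 703.9 -258.9  265. ]]
```

```bash
cat >> h.py <<'E'
def cmd(P,yaw=None):
    """shift in tool cm and turn; yaw: angle of tool x in world"""
    s=sense();R=np.array(s['tcp_rot']);d=(np.array(P,float)-s['position'])@R/10
    y0=np.arctan2(R[1,0],R[0,0]);t=0 if yaw is None else -((yaw-y0+np.pi)%(2*np.pi)-np.pi)
    print('from',np.round(s['position'],1),'yaw',round(y0,3),'t',s['clock'],'-> shift cm',d.round(2),'turn',round(t,3),'q',np.round(s['joint_positions'],2))
E
python3 - <<'E'
from h import *
np.set_printoptions(suppress=True,precision=1)
T=lambda a:np.array(a,float)/2.9+[110,95]
S=lambda a:np.array(a,float)/2.28+[100,115]
print(tri('top',T([(103,30),(32,215),(103,255)]),'scene',S([(660,430),(755,245),(672,365)])))
cmd((350,412,200),np.pi-.25)
E
```

```text
[[727.2 350.9 277.9   0.4]
 [536.3 380.5 280.3   0.6]
 [553.7 372.8  84.6   3.2]]
from [130.5 534.  230.9] yaw 2.902 t 0.15 -> shift cm [-24.2  -6.6   3.1] turn 0.01 q [ 1.2  0.3  1.6  0.   1.1 -0.1]
```

{"method": "play_rows", "body": {"moves": [-6,-1.6,1,0,-12,-3.3,1.5,0,-18,-5,2.2,0,-24.2,-6.6,3.1,0,-24.2,-6.6,3.1,0,-24.2,-6.6,3.1,0,-24.2,-6.6,3.1,0,-24.2,-6.6,3.1,0,-24.2,-6.6,3.1,0], "gripper": 0.2}}

```text
clock: 1.27
position: [349.5, 413.1, 200.4]
tcp_rot: [[-0.972, 0.236, 0.0], [0.236, 0.972, 0.0], [-0.0, 0.0, -1.0]]
ft_force: [-0.6, 0.7, 0.3]
opening: 51.2
finger_force: 0.0
```

```bash
python3 - <<'E'
from h import *
cmd((440,390,31)); 
i=camera_info('wrist');im=camera('wrist')[:,:,::-1].copy();print(sense()['opening'])
import pickle;pickle.dump((i,im),open('w1.pkl','wb'))
print(proj('wrist',[(440,390,50)],i))
g=cv2.cvtColor(im,cv2.COLOR_BGR2HSV)
crop(im,0,0,512,384,1.56,'pics/w1.png')
E
```

```text
from [349.5 413.1 200.4] yaw 2.903 t 1.275 -> shift cm [-9.34 -0.1  16.94] turn 0 q [ 0.78  0.37  1.71  0.    1.06 -0.55]
51.43114808681603
[[256.0073848  253.13824091]]
```

View pics/w1.png

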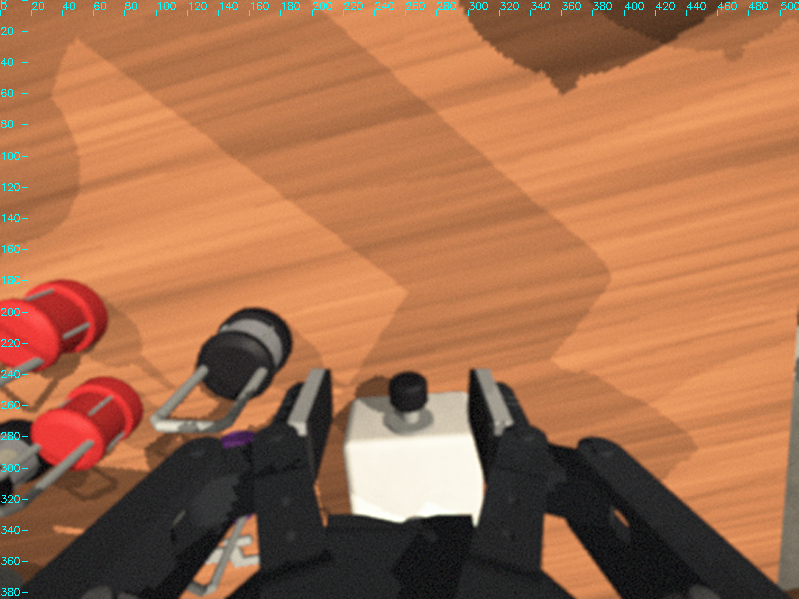

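```bash
python3 - <<'E'
from h import *
import pickle
np.set_printoptions(suppress=True,precision=2)
i,im=pickle.load(open('w1.pkl','rb'))
T=lambda a:np.array(a,float)/2.9+[110,95]
print(tri('top',T([(72,358)]),'wrist',np.array([(408,391)])/1.56,None,i))
e=plane('wrist',np.array([(347,441),(468,434)])/1.56,75,i);print(e,np.linalg.norm(e[1]-e[0]),np.arctan2(*(e[1]-e[0])[[0,1]]))
m=(im.max(2)<45).astype(np.uint8);m[:, :235]=0;m[:,290:]=0;m[:230]=0;m[275:]=0
n,l,st,c=cv2.connectedComponentsWithStats(m);print(st[1:],c[1:])
E
```

```text
[[441.26 397.92  46.66   2.62]]
[[454.87 345.35  75.  ]
 [470.6  435.91  75.  ]] 91.91892923771542 0.1720045808986387
[[250 239  23  25 426]] [[260.62 251.12]]
```

```bash
python3 - <<'E'
from h import *
import pickle
i,im=pickle.load(open('w1.pkl','rb'))
print(plane('wrist',[(260.6,251.1)],50,i))
cmd((438,396.5,100),np.pi-.165)
E
```

```text
[[438.55754267 396.21943142  50.        ]]
from [349.6 413.  200.4] yaw 2.903 t 1.325 -> shift cm [-8.98  0.49 10.04] turn -0.074 q [ 0.78  0.37  1.71 -0.    1.06 -0.55]
```

{"method": "play_rows", "body": {"moves": [-4.5,0.25,3,-0.04,-9,0.5,6,-0.075,-9,0.5,10,-0.075,-9,0.5,10,-0.075,-9,0.5,10,-0.075,-9,0.5,10,-0.075,-9,0.5,10,-0.075]}}

```text
clock: 2.2
position: [438.8, 396.6, 101.5]
tcp_rot: [[-0.987, 0.164, 0.001], [0.164, 0.987, 0.001], [-0.001, 0.001, -1.0]]
ft_force: [0.6, -0.5, 0.1]
opening: 51.4
finger_force: 0.0
```

```bash
python3 - <<'E'
from h import *
np.set_printoptions(suppress=True,precision=2)
i=camera_info('wrist');im=camera('wrist')[:,:,::-1].copy()
print(proj('wrist',[(438,396.5,50)],i))
crop(im,130,200,390,384,3,'pics/w2.png')
cmd((438,396.5,30),np.pi-.165)
E
```

```text
[[256.87 213.53]]
from [438.7 396.5 101.3] yaw 2.977 t 2.25 -> shift cm [ 0.08 -0.02  7.13] turn 0.001 q [ 0.66  0.58  1.65 -0.    0.91 -0.75]
```

View pics/w2.png

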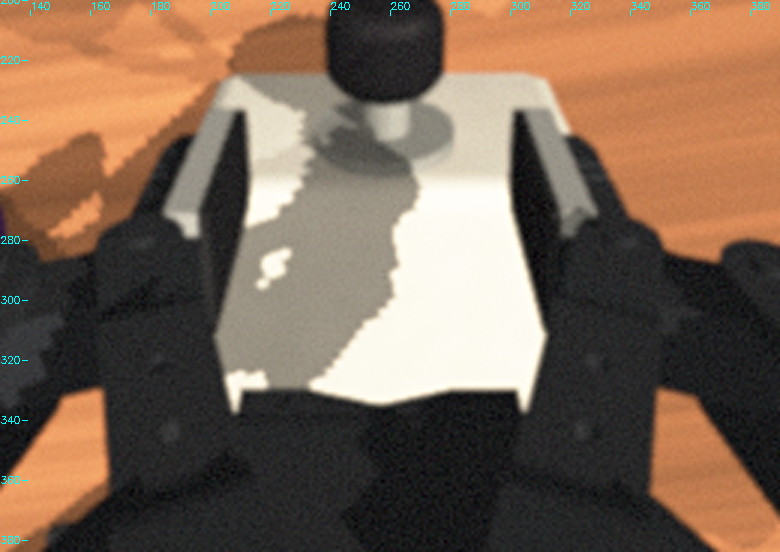

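The knob is midway between the fingers, at about px (258,213), and square to the tool. Lowering, gripping and pulling out next.

{"method": "play_rows", "body": {"moves": [0,0.05,2,0,0,0.05,4,0,0,0.05,6,0,0,0.05,7.1,0,0,0.05,7.1,0,0,0.05,7.1,0]}}

```text
clock: 3.0
position: [439.0, 396.9, 29.8]
tcp_rot: [[-0.986, 0.164, 0.001], [0.164, 0.986, 0.0], [-0.001, 0.001, -1.0]]
ft_force: [-0.1, -0.2, 0.1]
opening: 51.3
finger_force: 0.0
```

{"method": "play_rows", "body": {"moves": [0,0,0,0,0,0,0,0,0,0,0,0,0,0,0,0], "gripper": -1, "force": 60}}

```text
clock: 3.5
position: [439.1, 398.0, 30.4]
tcp_rot: [[-0.986, 0.164, 0.002], [0.164, 0.986, 0.003], [-0.001, 0.003, -1.0]]
ft_force: [-1.3, 5.2, 2.7]
opening: 29.9
finger_force: 58.9
```

{"method": "play_rows", "body": {"moves": [0.3,0,0,0,0.7,0,0,0,1.1,0,0,0,1.4,0,0,0,1.5,0,0,0,1.5,0,0,0,1.5,0,0,0]}}

```text
clock: 4.38
position: [425.2, 400.2, 30.4]
tcp_rot: [[-0.986, 0.164, 0.003], [0.164, 0.986, 0.003], [-0.003, 0.003, -1.0]]
ft_force: [2.7, 5.2, 2.2]
opening: 29.4
finger_force: 59.6
```

{"method": "play_rows", "body": {"moves": [0,0,0,0,0,0,0,0,0,0,0,0], "gripper": 0.2}}

```text
clock: 4.75
position: [423.8, 398.9, 29.2]
tcp_rot: [[-0.986, 0.164, -0.0], [0.164, 0.986, -0.0], [0.0, -0.0, -1.0]]
ft_force: [0.0, -0.6, -0.9]
opening: 51.5
finger_force: 0.0
```

{"method": "play_rows", "body": {"moves": [0,0,-3,0,0,0,-8,0,0,0,-14,0,3,0,-20,0,7,0,-24,0,9,0,-24,0,9,0,-24,0,9,0,-24,0], "gripper": 0.6}}

```text
clock: 5.75
position: [335.5, 413.5, 268.1]
tcp_rot: [[-0.986, 0.164, -0.001], [0.164, 0.986, -0.002], [0.001, -0.002, -1.0]]
ft_force: [0.7, -0.4, -0.4]
opening: 68.3
finger_force: 0.0
```

```bash
python3 - <<'E'
from h import *
np.set_printoptions(suppress=True,precision=2)
i=camera_info('wrist');im=camera('wrist')[:,:,::-1].copy()
t=camera('top')[:,:,::-1].copy();s=camera('scene')[:,:,::-1].copy()
cv2.imwrite('pics/top1.png',t);cv2.imwrite('pics/scene1.png',s)
crop(t,110,95,380,285,2.9,'pics/tc1.png')
import pickle;pickle.dump((i,im),open('w3.pkl','wb'))
m=(im.max(2)<60).astype(np.uint8)
n,l,st,c=cv2.connectedComponentsWithStats(m)
u=proj('wrist',[(424,398.5,50)],i);print(u)
for a,b in zip(st[1:],c[1:]):
  if 80<a[4]<3000: print(a,b,plane('wrist',[b],50,i))
cmd((384,270,250))
E
```

```text
[[256.82 227.23]]
[ 350    0  142   42 2831] [411.52  20.59] [[190.24 622.72  50.  ]]
[ 148  187   48   48 1093] [168.99 211.81] [[378.77 276.51  50.  ]]
[469 203  43  31 420] [492.3  218.36] [[468.04 745.46  50.  ]]
[248 218  19  20 319] [257.16 227.49] [[424.49 398.92  50.  ]]
[ 20 240  31  15 197] [ 39.34 245.48] [[400.04  63.26  50.  ]]
[  0 256  32  24 403] [ 10.97 265.48] [[426.51   2.09  50.  ]]
[ 41 258  16  16  90] [ 50.21 265.31] [[436.13  65.62  50.  ]]
[  0 324  20  15  83] [  8.37 329.71] [[548.23 -63.67  50.  ]]
from [335.7 413.5 268.3] yaw 2.976 t 5.9 -> shift cm [ -7.13 -13.36   1.85] turn 0 q [ 0.8   0.28  1.65 -0.    1.21 -0.6 ]
```

View pics/tc1.png

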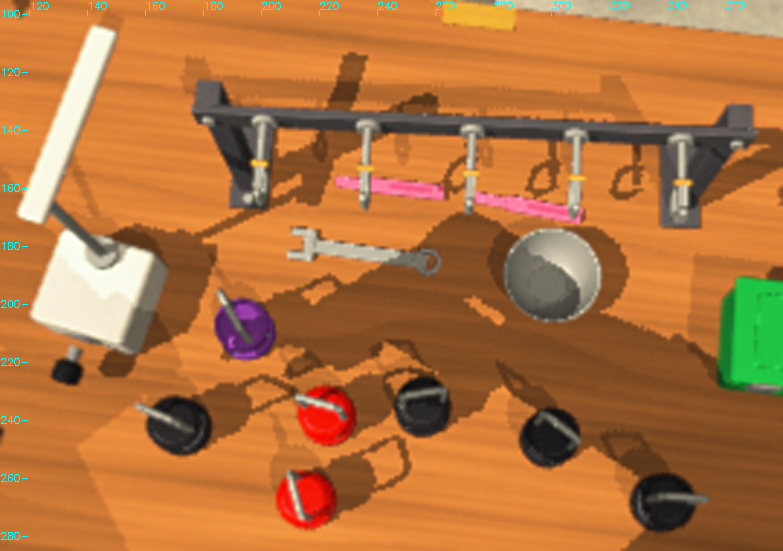

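```bash
python3 - <<'E'
from h import *
cmd((384,270,192),2.78)
E
```

```text
from [335.7 413.5 268.3] yaw 2.976 t 5.9 -> shift cm [ -7.14 -13.35   7.65] turn 0.196 q [ 0.8   0.28  1.65 -0.    1.21 -0.6 ]
```

{"method": "play_rows", "body": {"moves": [-2,-4,0,0.05,-4,-8,1,0.1,-6,-11,3,0.2,-7.1,-13.4,6,0.2,-7.1,-13.4,7.6,0.2,-7.1,-13.4,7.6,0.2,-7.1,-13.4,7.6,0.2], "gripper": 0.8}}

```text
clock: 6.78
position: [383.6, 270.3, 193.8]
tcp_rot: [[-0.934, 0.357, 0.001], [0.357, 0.934, 0.0], [-0.0, 0.0, -1.0]]
ft_force: [-1.0, -0.7, -0.5]
opening: 77.1
finger_force: 0.0
```

```bash
cat >> h.py <<'E'
import pickle
def bar(im,i,P,zb=132,dbg=None):
    """bar in wrist view near P (bar roughly level in picture, its low edge lowest); returns ends & mid on plane zb"""
    u,v=proj('wrist',[P],i)[0];x0,x1,y0,y1=int(u-75),int(u+75),int(v-45),int(v+40)
    x0=max(x0,0);y0=max(y0,0)
    g=cv2.cvtColor(im,cv2.COLOR_BGR2HSV);m=((g[:,:,1]<75)&(g[:,:,2]>75)).astype(np.uint8)
    r=m[y0:y1,x0:x1];return r,(x0,y0),(u,v)
E
python3 - <<'E'
from h import *
np.set_printoptions(suppress=True,precision=2)
i=camera_info('wrist');im=camera('wrist')[:,:,::-1].copy();pickle.dump((i,im),open('w4.pkl','wb'))
print(sense()['position'],proj('wrist',[(384,270,132)],i))
r,o,c=bar(im,i,(384,270,132));print(o,c)
a=np.zeros((384,512,3),np.uint8)
m=im.copy();cv2.rectangle(m,o,(o[0]+r.shape[1],o[1]+r.shape[0]),(255,0,0),1)
x,y=o;h,w=r.shape
k=np.hstack([im[y:y+h,x:x+w],cv2.cvtColor(r*255,cv2.COLOR_GRAY2BGR)])
k=cv2.resize(k,None,fx=2.6,fy=2.6,interpolation=cv2.INTER_NEAREST)
cv2.imwrite('pics/w4.png',k)
E
```

```text
[383.57 270.39 193.93] [[257.   209.98]]
(182, 164) (np.float64(257.0006148302304), np.float64(209.98213675749932))
```

View pics/w4.png

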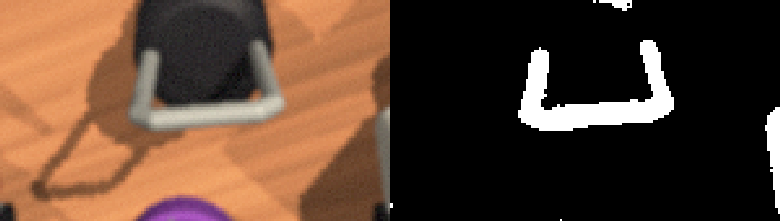

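```bash
cat >> h.py <<'E'
def barpx(im,i,P):
    r,o,c=bar(im,i,P)
    n,l,st,ce=cv2.connectedComponentsWithStats(r)
    cand=[k for k in range(1,n) if st[k,4]>150 and st[k,2]<100 and st[k,0]>0]
    k=min(cand,key=lambda k:np.hypot(*(ce[k]+o-c))) if len(cand) else 0
    ys,xs=np.nonzero(l==k);a,b=xs.min(),xs.max()
    q=np.arange(int(a+.25*(b-a)),int(b-.25*(b-a))+1)
    mid=[]
    for x in q:
        y=ys[xs==x];t=y.max();
        while t-1 in y: t-=1
        mid.append((t+y.max())/2)
    p=np.polyfit(q,mid,1);A=np.array([(x,np.polyval(p,x)) for x in (a,(a+b)/2,b)])
    return A+o
def show(P,i,im,zb=132):
    A=barpx(im,i,P);W=plane('wrist',A,zb,i);d=W[2]-W[0]
    print('px',A.round(1).tolist(),'mid',((W[0]+W[2])/2).round(1),'len',np.linalg.norm(d).round(1),'grasp yaw',round(np.arctan2(d[1],d[0])+np.pi/2,3))
    return A,(W[0]+W[2])/2
E
python3 - <<'E'
from h import *
i,im=pickle.load(open('w4.pkl','rb'));A,M=show((384,270,132),i,im)
i3,im3=pickle.load(open('w3.pkl','rb'));B,_=show(M,i3,im3)
print(tri('wrist',A,'wrist',B,i,i3).round(1))
T=lambda a:np.array(a,float)/2.9+[110,95]
print(tri('wrist',A[2:],'top',T([(138,405)]),i,None).round(1))
M[2]=132-32;cmd(M,2.78)
E
```

```text
px [[231.0, 210.2], [260.5, 207.5], [290.0, 204.8]] mid [383.  273.4 132. ] len 48.3 grasp yaw 2.873
px [[127.0, 243.8], [155.5, 241.9], [184.0, 240.0]] mid [384.9 284.7 132. ] len 67.8 grasp yaw 3.052
[[379.1 250.6 132.1   5.1]
 [395.6 270.5 104.    4.3]
 [413.4 296.5  75.5   2.6]]
[[391.9 296.2 124.5   1.1]]
from [383.6 270.4 193.9] yaw 2.777 t 6.825 -> shift cm [0.17 0.25 9.39] turn -0.003 q [ 0.51  0.25  1.89 -0.    1.   -0.69]
```

{"method": "play_rows", "body": {"moves": [0.2,0.25,1,-0.095,0.2,0.25,2,-0.095,0.2,0.25,3,-0.095,0.2,0.25,3,-0.095,0.2,0.25,3,-0.095]}}

```text
clock: 7.45
position: [382.4, 273.1, 163.5]
tcp_rot: [[-0.964, 0.267, 0.0], [0.267, 0.964, 0.0], [-0.0, 0.0, -1.0]]
ft_force: [-0.1, -0.4, -0.3]
opening: 77.4
finger_force: 0.0
```

```bash
python3 - <<'E'
from h import *
i4,im4=pickle.load(open('w4.pkl','rb'));A=barpx(im4,i4,(384,270,132))
i=camera_info('wrist');im=camera('wrist')[:,:,::-1].copy();pickle.dump((i,im),open('w5.pkl','wb'))
B,M=show((383,273.4,132),i,im)
print(tri('wrist',A,'wrist',B,i4,i).round(1))
M[2]=100;cmd(M)
E
```

```text
px [[224.0, 225.9], [258.0, 226.0], [292.0, 226.2]] mid [383.  273.4 132. ] len 48.3 grasp yaw 2.866
[[3.771e+02 2.497e+02 1.305e+02 1.000e-01]
 [3.829e+02 2.735e+02 1.323e+02 1.000e-01]
 [3.885e+02 2.966e+02 1.343e+02 1.000e-01]]
from [382.4 273.1 163.6] yaw 2.871 t 7.5 -> shift cm [-0.05  0.04  6.36] turn 0 q [ 0.52  0.3   1.92  0.    0.92 -0.78]
```

{"method": "play_rows", "body": {"moves": [-0.05,0.05,2.5,0,-0.05,0.05,5,0,-0.05,0.05,6.4,0,-0.05,0.05,6.4,0,-0.05,0.05,6.4,0]}}

```text
clock: 8.12
position: [383.3, 273.7, 100.1]
tcp_rot: [[-0.964, 0.267, 0.001], [0.267, 0.964, 0.001], [-0.001, 0.001, -1.0]]
ft_force: [-0.1, 0.9, 0.9]
opening: 76.8
finger_force: 0.0
```

{"method": "play_rows", "body": {"moves": [0,0,0,0,0,0,0,0,0,0,0,0,0,0,0,0,0,0,0,0], "gripper": -1, "force": 80}}

```text
clock: 8.75
position: [383.5, 273.9, 100.4]
tcp_rot: [[-0.964, 0.266, 0.002], [0.266, 0.964, 0.001], [-0.001, 0.001, -1.0]]
ft_force: [-1.1, 0.1, 9.8]
opening: 48.5
finger_force: 80.6
```

{"method": "play_rows", "body": {"moves": [0,0,-3,0,0,0,-7,0,0,0,-11,0,0,0,-14.5,0,0,0,-14.5,0,0,0,-14.5,0]}}

```text
clock: 9.5
position: [382.3, 273.1, 243.2]
tcp_rot: [[-0.964, 0.267, -0.001], [0.267, 0.964, -0.001], [0.001, -0.001, -1.0]]
ft_force: [0.0, 0.2, -1.9]
opening: 48.3
finger_force: 83.2
```

```bash
python3 - <<'E'
from h import *
s=sense();p=np.array(s['position'])
i=camera_info('wrist');im=camera('wrist')[:,:,::-1].copy();pickle.dump((i,im),open('w6.pkl','wb'))
P=p+[0,0,32];print(proj('wrist',[P],i))
try: show(P,i,im,P[2])
except Exception as e: print(e)
crop(im,130,180,390,384,3,'pics/w6.png')
E
```

```text
[[258.05685897 280.9853489 ]]
px [[274.0, 316.8], [284.5, 315.2], [295.0, 313.6]] mid [405.8 280.6 275.2] len 10.8 grasp yaw 3.061
```

View pics/w6.png

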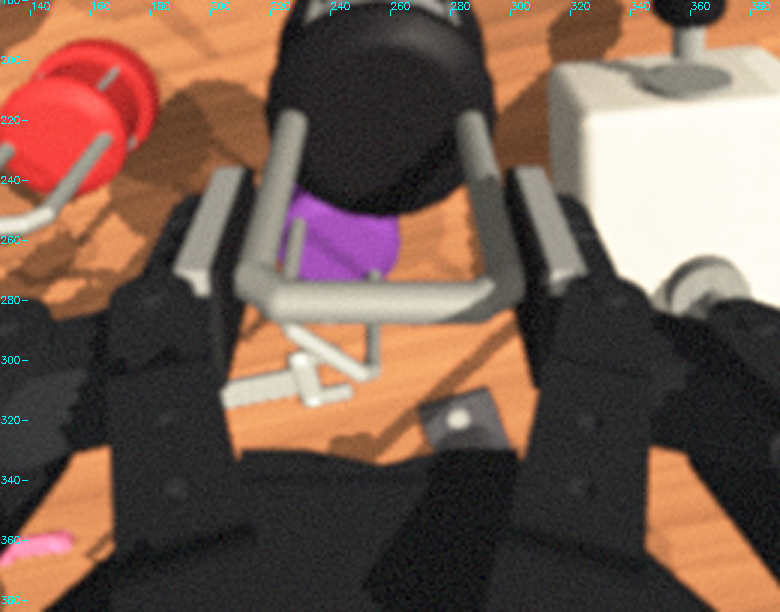

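```bash
python3 - <<'E'
from h import *
cmd((470,30,450),3.225)
E
```

```text
from [382.1 273.1 242.9] yaw 2.872 t 9.55 -> shift cm [-14.91 -21.12 -20.7 ] turn -0.353 q [ 0.52  0.19  1.83  0.    1.12 -0.78]
```

{"method": "play_rows", "body": {"moves": [0,-2,-5,-0.1,-3,-6,-9,-0.2,-6,-10,-13,-0.3,-9,-14,-17,-0.35,-12,-18,-20.7,-0.35,-15,-21,-20.7,-0.35,-15,-21,-20.7,-0.35,-15,-21,-20.7,-0.35,-15,-21,-20.7,-0.35,-15,-21,-20.7,-0.35]}}

```text
clock: 10.8
position: [471.2, 31.7, 451.2]
tcp_rot: [[-0.997, -0.081, -0.0], [-0.081, 0.997, 0.0], [0.0, 0.0, -1.0]]
ft_force: [0.2, -0.8, -1.9]
opening: 48.4
finger_force: 84.0
```

```bash
python3 - <<'E'
from h import *
print(sense()['position'])
i=camera_info('wrist');im=camera('wrist')[:,:,::-1].copy();pickle.dump((i,im),open('k1.pkl','wb'))
E
```

```text
[471.17440365  31.73307977 451.16347588]
```

{"method": "play_rows", "body": {"moves": [3,0,0,0,6,0,0,0,9,0,0,0,9,0,0,0,9,0,0,0,9,0,0,0]}}

```text
clock: 11.6
position: [382.2, 23.9, 451.1]
tcp_rot: [[-0.997, -0.08, -0.0], [-0.08, 0.997, 0.0], [0.0, 0.0, -1.0]]
ft_force: [0.2, 0.1, -3.1]
opening: 48.6
finger_force: 84.2
```

```bash
python3 - <<'E'
from h import *
print(sense()['position'])
i=camera_info('wrist');im=camera('wrist')[:,:,::-1].copy();pickle.dump((i,im),open('k2.pkl','wb'))
i1,im1=pickle.load(open('k1.pkl','rb'))
N=[(582+8.2*k,180-99*k,262) for k in range(5)]
a=proj('wrist',N,i1);b=proj('wrist',N,i);print(a.round(),b.round())
def c(im,p,out):
    crop(im,60,int(p[:,1].mean()-45),460,int(p[:,1].mean()+60),2,out);return cv2.imread(out)
k=np.vstack([c(im1,a,'pics/k1.png'),c(im,b,'pics/k2.png')]);cv2.imwrite('pics/k.png',k);print(k.shape,int(a[:,1].mean()-45),int(b[:,1].mean()-45))
E
```

```text
[382.2224934   23.9161466  451.07313646]
[[354. 257.]
 [285. 257.]
 [215. 257.]
 [145. 257.]
 [ 76. 257.]] [[348. 308.]
 [283. 308.]
 [218. 308.]
 [153. 308.]
 [ 89. 308.]]
(420, 800, 3) 212 263
```

View pics/k.png

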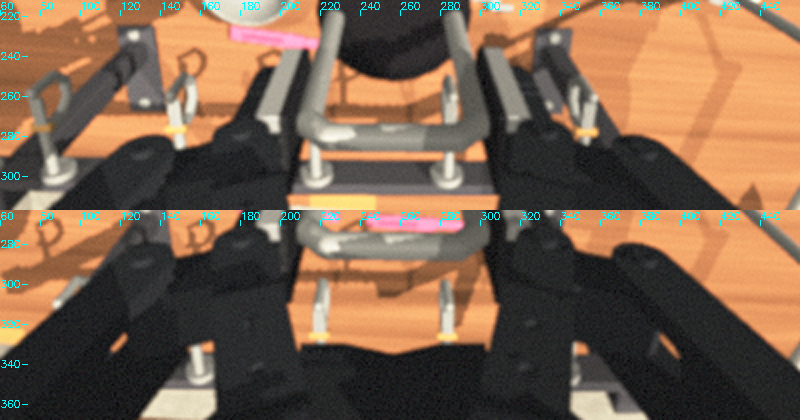

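```bash
python3 - <<'E'
from h import *
np.set_printoptions(suppress=True,precision=1)
i1,im1=pickle.load(open('k1.pkl','rb'));i2,im2=pickle.load(open('k2.pkl','rb'))
T=lambda a:np.array(a,float)/2.9+[110,95]
K1=lambda a:np.array(a,float)/2+[60,212]
K2=lambda a:np.array(a,float)/2+[60,263-105]
Y=[(259,163),(365,168),(471,173),(576,178),(683,183)]
print('yellow top/k1 h1,4,5');print(tri('top',T([Y[0],Y[3],Y[4]]),'wrist',K1([(587,131),(175,130),(41,128)]),None,i1))
print('yellow top/k2 h2,3');print(tri('top',T([Y[1],Y[2]]),'wrist',K2([(447,337),(320,337)]),None,i2))
print('tip k1/k2 h2,h5');print(tri('wrist',K1([(449,76),(37,92)]),'wrist',K2([(447,279),(82,279)]),i1,i2))
print('tips k1 at 268',plane('wrist',K1([(590,92),(449,76),(173,99),(37,92)]),268,i1));print('k2',plane('wrist',K2([(447,279),(323,278)]),268,i2))
print('yellow k1 at 263',plane('wrist',K1([(587,131),(175,130),(41,128)]),263,i1));print('k2',plane('wrist',K2([(447,337),(320,337)]),263,i2))
# yellow by hue
for n,im in (('k1',im1),('k2',im2)):
  g=cv2.cvtColor(im,cv2.COLOR_BGR2HSV);m=((g[:,:,0]>15)&(g[:,:,0]<28)&(g[:,:,1]>120)&(g[:,:,2]>120)).astype(np.uint8)
  _,_,st,c=cv2.connectedComponentsWithStats(m)
  print(n,[(c[k].round(1).tolist(),st[k,4]) for k in range(1,len(st)) if st[k,4]>6])
E
```

```text
yellow top/k1 h1,4,5
[[ 618.3  186.4  259.6    0.9]
 [ 638.  -113.6  264.6    0.4]
 [ 646.6 -214.   261.7    0.7]]
yellow top/k2 h2,3
[[624.6  85.4 263.    0.2]
 [631.6 -14.2 263.8   1.2]]
tip k1/k2 h2,h5
[[ 598.6   85.7  227.5    0.6]
 [ 639.5 -233.3  218.4   17.8]]
tips k1 at 268 [[ 580.4  178.4  268. ]
 [ 575.5   78.6  268. ]
 [ 609.5 -112.4  268. ]
 [ 612.1 -208.2  268. ]]
k2 [[565.6  78.2 268. ]
 [572.  -12.9 268. ]]
yellow k1 at 263 [[ 615.7  185.1  263. ]
 [ 639.  -114.4  263. ]
 [ 645.9 -212.9  263. ]]
k2 [[624.6  85.4 263. ]
 [632.5 -13.7 263. ]]
k1 [([291.0, 56.3], np.int32(118)), ([338.6, 59.0], np.int32(206)), ([361.2, 58.4], np.int32(9)), ([367.6, 59.4], np.int32(7)), ([370.1, 65.7], np.int32(7)), ([240.2, 97.3], np.int32(23)), ([261.8, 98.2], np.int32(13)), ([219.7, 107.9], np.int32(7)), ([126.7, 133.2], np.int32(86)), ([202.9, 140.9], np.int32(74)), ([95.6, 147.4], np.int32(7)), ([98.0, 157.0], np.int32(7)), ([471.6, 162.9], np.int32(14)), ([290.2, 169.5], np.int32(57)), ([100.0, 175.0], np.int32(7)), ([100.2, 189.3], np.int32(12)), ([121.6, 200.1], np.int32(14)), ([11
[... 209 characters left out ...]
, ([143.3, 276.6], np.int32(16)), ([152.2, 276.4], np.int32(8)), ([353.1, 277.8], np.int32(32)), ([297.0, 288.0], np.int32(13)), ([38.6, 296.8], np.int32(132)), ([231.8, 312.3], np.int32(195))]
k2 [([318.8, 102.9], np.int32(157)), ([287.5, 104.6], np.int32(44)), ([347.0, 104.0], np.int32(7)), ([133.1, 173.0], np.int32(8)), ([144.0, 174.0], np.int32(27)), ([205.5, 180.1], np.int32(34)), ([65.0, 182.0], np.int32(9)), ([91.0, 184.0], np.int32(11)), ([106.0, 202.0], np.int32(7)), ([107.0, 211.0], np.int32(7)), ([83.0, 245.0], np.int32(7)), ([56.0, 324.0], np.int32(253)), ([215.5, 325.7], np.int32(13)), ([223.5, 325.5], np.int32(8)), ([279.8, 325.9], np.int32(13)), ([286.9, 326.0], np.int32(10))]
```

```bash
cat >> h.py <<'E'
YR=.074;RX=np.array([np.cos(YR),np.sin(YR),0])
def seat(k): return np.array([614.3,-16.5,235])+(3-k)*np.array([-7.4,99.7,0])
E
python3 - <<'E'
from h import *
cmd(seat(1)-90*RX+[0,0,80],np.pi+YR)
cmd(seat(1)-90*RX+[0,0,14],np.pi+YR)
E
```

```text
from [382.2  23.9 451.1] yaw -3.061 t 11.65 -> shift cm [-13.94  14.16  13.6 ] turn 0.006 q [-0.06 -0.12  1.66  0.    1.6  -1.71]
from [382.2  23.9 451.1] yaw -3.061 t 11.65 -> shift cm [-13.95  14.16  20.2 ] turn 0.006 q [-0.06 -0.12  1.66  0.    1.6  -1.71]
```

{"method": "play_rows", "body": {"moves": [0,4,0,0,-2,8,4,0,-6,12,8,0,-10,14.2,12,0,-14,14.2,16,0,-14,14.2,19,0,-14,14.2,20.2,0,-14,14.2,20.2,0,-14,14.2,20.2,0,-14,14.2,20.2,0]}}

```text
clock: 12.9
position: [510.2, 176.7, 250.6]
tcp_rot: [[-0.997, -0.08, 0.002], [-0.08, 0.997, 0.001], [-0.002, 0.0, -1.0]]
ft_force: [0.4, 1.1, -2.1]
opening: 48.3
finger_force: 84.3
```

```bash
python3 - <<'E'
from h import *
cmd(seat(1)-4*RX+[0,0,14],np.pi+YR)
E
```

```text
from [510.2 176.7 250.6] yaw -3.061 t 12.9 -> shift cm [-8.55 -0.1   0.18] turn 0.006 q [ 0.25  0.31  1.66  0.    1.17 -1.4 ]
```

Advance slowly over the hook, watching the force, then look.

{"method": "play_rows", "body": {"moves": [-2,-0.05,0,0,-4,-0.1,0,0,-5.5,-0.1,0,0,-7,-0.1,0,0,-8,-0.1,0,0,-8.6,-0.1,0,0,-8.6,-0.1,0,0,-8.6,-0.1,0,0]}}

```text
clock: 13.9
position: [595.4, 182.5, 249.4]
tcp_rot: [[-0.997, -0.08, -0.0], [-0.08, 0.997, -0.0], [0.0, -0.0, -1.0]]
ft_force: [0.1, -0.9, -2.5]
opening: 48.3
finger_force: 84.3
```

```bash
python3 - <<'E'
from h import *
np.set_printoptions(suppress=True,precision=1)
s=sense();p=np.array(s['position']);print(p,s['ft_force'])
i=camera_info('wrist');im=camera('wrist')[:,:,::-1].copy();pickle.dump((i,im),open('w7.pkl','wb'))
print('bar',proj('wrist',[p+[0,0,32]],i),'tip',proj('wrist',[seat(1)-17*RX+[0,0,33]],i),'hinge',proj('wrist',[seat(1)+17*RX+[0,0,27.5]],i))
crop(im,170,230,345,345,4.5,'pics/w7.png')
g=cv2.cvtColor(im,cv2.COLOR_BGR2HSV);m=((g[:,:,0]>15)&(g[:,:,0]<28)&(g[:,:,1]>120)&(g[:,:,2]>120)).astype(np.uint8)
_,_,st,c=cv2.connectedComponentsWithStats(m)
for k in range(1,len(st)):
  if st[k,4]>6 and c[k][1]>230: print(c[k],st[k],plane('wrist',[c[k]],263,i))
E
```

```text
[595.4 182.5 249.4] [ 0.1 -0.9 -2.5]
bar [[258.2 281.6]] tip [[258.3 244.4]] hinge [[257.7 292. ]]
[ 86.7 289.8] [ 74 284  27  11 198] [[622.8  85.5 263. ]]
[258.7 292.1] [246 289  25   8 149] [[616.1 184.7 263. ]]
```

View pics/w7.png

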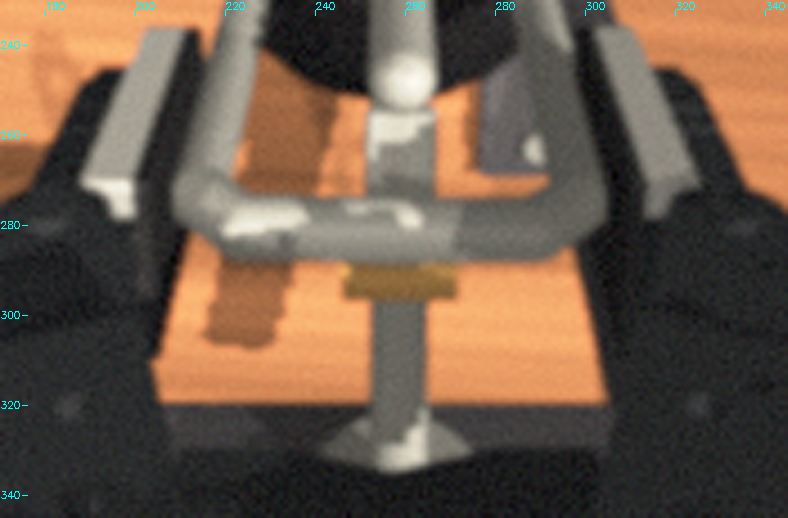

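The view shows the hook's nose tip at px (260,248) inside the handle. The bar is over the gate and just behind the nose, with the yellow hinge at (259,292). Pushing down.

{"method": "play_rows", "body": {"moves": [0,0,0.6,0,0,0,1.2,0,0,0,1.6,0,0,0,2,0,0,0,2.4,0,0,0,2.8,0]}}

```text
clock: 14.7
position: [596.2, 182.6, 221.8]
tcp_rot: [[-0.997, -0.08, 0.002], [-0.08, 0.997, 0.0], [-0.002, 0.0, -1.0]]
ft_force: [-0.3, -0.1, 5.3]
opening: 48.3
finger_force: 84.5
```

{"method": "play_rows", "body": {"moves": [0,0,0.4,0,0,0,0.8,0,0,0,1.2,0,0,0,1.5,0,0,0,1.6,0,0,0,1.6,0,0,0,1.6,0]}}

```text
clock: 15.58
position: [596.7, 182.6, 206.0]
tcp_rot: [[-0.997, -0.08, 0.003], [-0.08, 0.997, 0.001], [-0.003, 0.0, -1.0]]
ft_force: [5.1, 0.3, 3.9]
opening: 48.2
finger_force: 84.8
```

```bash
python3 - <<'E'
from h import *
np.set_printoptions(suppress=True,precision=1)
s=sense();p=np.array(s['position']);print(p,s['ft_force'])
i=camera_info('wrist');im=camera('wrist')[:,:,::-1].copy();pickle.dump((i,im),open('w8.pkl','wb'))
print('bar',proj('wrist',[p+[0,0,32]],i),'tip',proj('wrist',[seat(1)-17*RX+[0,0,33]],i),'hinge',proj('wrist',[seat(1)+17*RX+[0,0,27.5]],i))
crop(im,170,200,345,345,4,'pics/w8.png')
E
```

```text
[596.7 182.6 206. ] [5.1 0.3 3.9]
bar [[258.2 281.8]] tip [[259.4 300.9]] hinge [[258.5 357.4]]
```

View pics/w8.png

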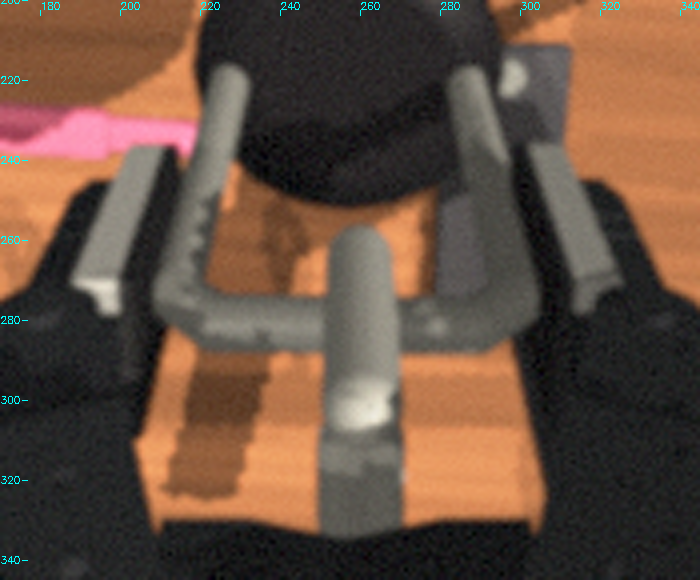

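The bar is inside the hook below the nose tip (262,300), with the gate level behind the tip. Releasing and backing straight up.

{"method": "play_rows", "body": {"moves": [0,0,-0.1,0,0,0,-0.1,0,0,0,-0.1,0,0,0,-0.1,0], "gripper": 0.5}}

```text
clock: 16.12
position: [595.5, 182.5, 206.1]
tcp_rot: [[-0.997, -0.08, -0.0], [-0.08, 0.997, -0.0], [0.0, -0.0, -1.0]]
ft_force: [0.3, 0.5, -0.2]
opening: 63.8
finger_force: 0.0
```

{"method": "play_rows", "body": {"moves": [0,0,-2,0,0,0,-4.5,0,0,0,-8,0,0,0,-12,0,2,0,-14,0,6,0,-14,0,10,0,-14,0,14,0,-14,0,14,0,-14,0,14,0,-14,0]}}

```text
clock: 17.38
position: [456.5, 171.3, 346.5]
tcp_rot: [[-0.997, -0.08, 0.001], [-0.08, 0.997, 0.0], [-0.001, 0.0, -1.0]]
ft_force: [-0.4, 0.1, -0.1]
opening: 64.0
finger_force: 0.0
```

```bash
python3 - <<'E'
from h import *
np.set_printoptions(suppress=True,precision=1)
T=lambda a:np.array(a,float)/2.9+[110,95]
t=camera('top')[:,:,::-1].copy();s=camera('scene')[:,:,::-1].copy();cv2.imwrite('pics/top2.png',t);cv2.imwrite('pics/scene2.png',s)
# black bodies in top
m=(t.max(2)<60).astype(np.uint8);_,_,st,c=cv2.connectedComponentsWithStats(m)
for k in range(1,len(st)):
  if 150<st[k,4]<900: print(c[k],st[k,4],plane('top',[c[k]],50))
# seat1 pixels and tip for later
print(proj('scene',[seat(1)],None),proj('top',[seat(1)]))
cmd((436,8.5,192),np.arctan2(43,-12.4)+np.pi/2)
E
```

```text
[ 19.6 150. ] 302 [[622.9 818.8  50. ]]
[202.8 186.3] 798 [[573.1 198.8  50. ]]
[144.4 194.4] 740 [[523.2 382.3  50. ]]
[303.  234.9] 173 [[ 453.8 -140.7   50. ]]
[256.3 237.7] 169 [[427.1   5.4  50. ]]
[337.9 268.1] 280 [[ 363.9 -257.3   50. ]]
[[318.2 222. ]] [[200.7 160.8]]
from [456.8 171.3 346.1] yaw -3.062 t 17.475 -> shift cm [  3.4 -16.1  15.4] turn -0.201 q [ 0.3  0.1  1.6 -0.   1.4 -1.4]
```

{"method": "play_rows", "body": {"moves": [1,-4,2,-0.05,2,-8,6,-0.1,3,-12,10,-0.2,3.4,-16,14,-0.2,3.4,-16,15.4,-0.2,3.4,-16,15.4,-0.2,3.4,-16,15.4,-0.2], "gripper": 0.8}}

```text
clock: 18.35
position: [435.9, 9.7, 193.2]
tcp_rot: [[-0.961, -0.278, 0.001], [-0.278, 0.961, -0.0], [-0.001, -0.0, -1.0]]
ft_force: [-0.0, 0.5, -0.5]
opening: 76.8
finger_force: 0.0
```

```bash
python3 - <<'E'
from h import *
np.set_printoptions(suppress=True,precision=1)
i=camera_info('wrist');im=camera('wrist')[:,:,::-1].copy();pickle.dump((i,im),open('b1.pkl','wb'))
A,M=show((436,8.5,132),i,im);M[2]=162;cmd(M)
# others seen? grey/black blobs
m=(im.max(2)<60).astype(np.uint8);_,_,st,c=cv2.connectedComponentsWithStats(m)
for k in range(1,len(st)):
  if 200<st[k,4]<4000: print(c[k],st[k],plane('wrist',[c[k]],55,i))
E
```

```text
px [[226.0, 210.6], [255.0, 210.4], [284.0, 210.2]] mid [436.6   8.  132. ] len 47.3 grasp yaw 3.429
from [435.8   9.8 193.3] yaw -2.86 t 18.4 -> shift cm [-0.  -0.2  3.1] turn 0 q [-0.1  0.2  2.   0.   1.  -1.9]
[29.2 45. ] [   0    4   70   75 2667] [[ 364.  -235.4   55. ]]
[115.8 163.1] [  84  134   73   57 2094] [[ 455.4 -141.6   55. ]]
[252.9 180.7] [ 229  150   53   56 1764] [[433.7   4.6  55. ]]
[ 13.5 314. ] [  0 302  24  30 317] [[ 698.1 -251.3   55. ]]
```

{"method": "play_rows", "body": {"moves": [0,-0.15,1.5,0,0,-0.15,3,0,0,-0.15,3,0,0,-0.15,3,0]}}

```text
clock: 18.9
position: [436.0, 7.9, 163.2]
tcp_rot: [[-0.961, -0.277, 0.001], [-0.277, 0.961, -0.0], [-0.001, -0.0, -1.0]]
ft_force: [1.2, 0.4, 0.1]
opening: 77.2
finger_force: 0.0
```

```bash
python3 - <<'E'
from h import *
i0,im0=pickle.load(open('b1.pkl','rb'));A=barpx(im0,i0,(436,8.5,132))
i=camera_info('wrist');im=camera('wrist')[:,:,::-1].copy()
B,M=show((436.6,8,132),i,im);print(tri('wrist',A,'wrist',B,i0,i).round(1))
M[2]=100;cmd(M,3.429)
E
```

```text
px [[224.0, 227.0], [257.5, 227.0], [291.0, 227.0]] mid [436.7   8.2 132. ] len 47.6 grasp yaw 3.421
[[ 4.434e+02 -1.470e+01  1.317e+02  0.000e+00]
 [ 4.357e+02  7.800e+00  1.341e+02  1.000e-01]
 [ 4.282e+02  2.970e+01  1.368e+02  1.000e-01]]
from [436.    7.8 163.2] yaw -2.861 t 18.95 -> shift cm [-0.07  0.02  6.32] turn -0.007 q [-0.09  0.24  2.    0.    0.9  -1.94]
```

{"method": "play_rows", "body": {"moves": [-0.05,0,2.5,0,-0.05,0,5,0,-0.05,0,6.3,0,-0.05,0,6.3,0,-0.05,0,6.3,0]}}

```text
clock: 19.58
position: [436.5, 7.7, 100.1]
tcp_rot: [[-0.961, -0.277, 0.001], [-0.277, 0.961, -0.0], [-0.001, -0.0, -1.0]]
ft_force: [0.8, -0.1, 0.4]
opening: 77.0
finger_force: 0.0
```

{"method": "play_rows", "body": {"moves": [0,0,0,0,0,0,0,0,0,0,0,0,0,0,0,0,0,0,0,0], "gripper": -1}}

```text
clock: 20.2
position: [436.6, 7.9, 100.4]
tcp_rot: [[-0.961, -0.277, 0.002], [-0.277, 0.961, 0.0], [-0.002, -0.0, -1.0]]
ft_force: [-2.9, 2.6, 12.5]
opening: 48.2
finger_force: 80.2
```

{"method": "play_rows", "body": {"moves": [0,0,-3,0,0,0,-7,0,0,0,-11,0,0,0,-15,0,0,0,-17,0,0,0,-17,0,0,0,-17,0]}}

```text
clock: 21.08
position: [435.4, 7.8, 268.3]
tcp_rot: [[-0.961, -0.277, -0.002], [-0.277, 0.961, 0.0], [0.001, 0.001, -1.0]]
ft_force: [0.5, 0.4, -2.4]
opening: 48.5
finger_force: 82.8
```

```bash
python3 - <<'E'
from h import *
cmd(seat(2)-90*RX+[0,0,14],np.pi+YR)
E
```

```text
from [435.4   7.8 268.3] yaw -2.861 t 21.075 -> shift cm [-9.76  4.34  1.91] turn 0.206 q [-0.09  0.1   1.88  0.    1.17 -1.94]
```

{"method": "play_rows", "body": {"moves": [-2,2,0,0.1,-5,4.3,0,0.2,-8,4.3,1,0.2,-9.8,4.3,1.9,0.2,-9.8,4.3,1.9,0.2,-9.8,4.3,1.9,0.2,-9.8,4.3,1.9,0.2]}}

```text
clock: 21.95
position: [517.8, 76.0, 250.5]
tcp_rot: [[-0.997, -0.08, 0.0], [-0.08, 0.997, -0.0], [-0.0, -0.0, -1.0]]
ft_force: [-1.2, -0.5, -2.3]
opening: 48.3
finger_force: 83.2
```

```bash
python3 - <<'E'
from h import *
cmd(seat(2)-4*RX+[0,0,14],np.pi+YR)
E
```

```text
from [517.8  76.  250.5] yaw -3.062 t 21.95 -> shift cm [-8.54  0.01  0.16] turn 0.006 q [ 0.06  0.28  1.7  -0.    1.16 -1.59]
```

{"method": "play_rows", "body": {"moves": [-2,0,0.1,0,-4,0,0.1,0,-5.5,0,0.1,0,-7,0,0.1,0,-8,0,0.1,0,-8.5,0,0.1,0,-8.5,0,0.1,0,-8.5,0,0.1,0]}}

```text
clock: 22.95
position: [602.6, 83.0, 249.4]
tcp_rot: [[-0.997, -0.08, -0.0], [-0.08, 0.997, -0.0], [0.0, -0.0, -1.0]]
ft_force: [0.8, 0.5, -3.0]
opening: 48.3
finger_force: 83.2
```

```bash
cat >> h.py <<'E'
def hookcheck(k,save=None):
    s=sense();p=np.array(s['position']);i=camera_info('wrist');im=camera('wrist')[:,:,::-1].copy()
    if save: pickle.dump((i,im),open(save,'wb'))
    print('tcp',p.round(1),'ft',np.round(s['ft_force'],1),'bar px',proj('wrist',[p+[0,0,32]],i).round(1))
    g=cv2.cvtColor(im,cv2.COLOR_BGR2HSV);m=((g[:,:,0]>15)&(g[:,:,0]<28)&(g[:,:,1]>120)&(g[:,:,2]>120)).astype(np.uint8)
    _,_,st,c=cv2.connectedComponentsWithStats(m)
    for j in range(1,len(st)):
        if st[j,4]>6 and c[j][1]>270 and 200<c[j][0]<320:
            W=plane('wrist',[c[j]],263,i)[0];print(c[j].round(1),st[j],W.round(1),'ahead of TCP along rail x, y:',round((W-p)@RX,1),round((W-p)@np.array([-RX[1],RX[0],0]),1))
    a=im[225:345,170:345];g=cv2.cvtColor(a,cv2.COLOR_BGR2HSV)
    return im
E
python3 - <<'E'
from h import *
hookcheck(2,'h2.pkl')
E
```

```text
tcp [602.6  83.  249.4] ft [ 0.8  0.5 -3. ] bar px [[258.1 281.5]]
[258.2 293.2] [247 291  24   6 123] [624.1  84.9 263. ] ahead of TCP along rail x, y: 21.5 0.4
[232.6 297.4] [210 293  41   8 154] [628.2  70.4 263. ] ahead of TCP along rail x, y: 24.5 -14.5
[296.3 299. ] [289 292  15  13 119] [626.4 107.4 263. ] ahead of TCP along rail x, y: 25.6 22.6
[267.9 300.1] [266 298   5   5  17] [628.5  90.9 263. ] ahead of TCP along rail x, y: 26.4 6.0
```

{"method": "play_rows", "body": {"moves": [-0.05,0,0.6,0,-0.05,0,1.2,0,-0.05,0,1.6,0,-0.05,0,2,0,-0.05,0,2.4,0,-0.05,0,2.8,0]}}

```text
clock: 23.75
position: [604.1, 83.1, 221.9]
tcp_rot: [[-0.997, -0.08, 0.002], [-0.08, 0.997, 0.0], [-0.002, -0.0, -1.0]]
ft_force: [-0.5, -0.1, 6.6]
opening: 48.3
finger_force: 83.5
```

{"method": "play_rows", "body": {"moves": [0,0,0.4,0,0,0,0.8,0,0,0,1.2,0,0,0,1.5,0,0,0,1.6,0,0,0,1.6,0,0,0,1.6,0]}}

```text
clock: 24.62
position: [603.8, 83.0, 205.4]
tcp_rot: [[-0.997, -0.08, 0.001], [-0.08, 0.997, 0.0], [-0.001, -0.0, -1.0]]
ft_force: [4.4, 0.2, -0.2]
opening: 47.8
finger_force: 83.6
```

```bash
python3 - <<'E'
from h import *
s=sense();print(s['position'],s['ft_force'])
i,im8=pickle.load(open('w8.pkl','rb'))
im=camera('wrist')[:,:,::-1].copy();i=camera_info('wrist');pickle.dump((i,im),open('h2b.pkl','wb'))
for a in (im8,im): print(a[250:332:4,258].mean(1).astype(int).tolist())
# template match of the hook-1 nose/gate patch against this view
r=cv2.matchTemplate(im,im8[250:332,236:280],cv2.TM_CCOEFF_NORMED);print(cv2.minMaxLoc(r))
E
```

```text
[603.82478303  83.04862472 205.44293547] [ 4.36044206  0.16727497 -0.18885153]
[36, 94, 110, 112, 113, 113, 113, 111, 110, 112, 112, 128, 155, 195, 184, 111, 119, 108, 88, 83, 89]
[38, 184, 142, 146, 148, 145, 147, 148, 144, 146, 146, 159, 196, 235, 206, 148, 135, 111, 111, 111, 111]
(-0.41258037090301514, 0.6847282648086548, (255, 291), (235, 250))
```

{"method": "play_rows", "body": {"moves": [0,0,-0.1,0,0,0,-0.1,0,0,0,-0.1,0,0,0,-0.1,0], "gripper": 0.5}}

```text
clock: 25.18
position: [603.4, 83.0, 206.3]
tcp_rot: [[-0.997, -0.08, -0.0], [-0.08, 0.997, 0.0], [0.0, 0.0, -1.0]]
ft_force: [-0.1, 0.5, -0.5]
opening: 64.0
finger_force: 0.0
```

{"method": "play_rows", "body": {"moves": [0,0,-2,0,0,0,-4.5,0,0,0,-8,0,0,0,-12,0,2,0,-14,0,6,0,-14,0,10,0,-14,0,14,0,-14,0,14,-4,-14,0,14,-8,-14,0,14,-8,-14,0,14,-8,-14,0]}}

```text
clock: 26.68
position: [470.2, -7.6, 346.3]
tcp_rot: [[-0.997, -0.08, -0.0], [-0.08, 0.997, 0.0], [0.0, 0.0, -1.0]]
ft_force: [0.8, 0.2, -1.0]
opening: 64.4
finger_force: 0.0
```

```bash
python3 - <<'E'
from h import *
np.set_printoptions(suppress=True,precision=1)
print(sense()['position'],sense()['ft_force'])
i=camera_info('wrist');im=camera('wrist')[:,:,::-1].copy();pickle.dump((i,im),open('c0.pkl','wb'))
t=camera('top')[:,:,::-1].copy();s=camera('scene')[:,:,::-1].copy();cv2.imwrite('pics/top3.png',t);cv2.imwrite('pics/scene3.png',s)
a=proj('top',[(455,-141,130)])[0].astype(int);b=proj('wrist',[(455,-141,130)],i)[0].astype(int);q=proj('scene',[seat(1)*.5+seat(2)*.5])[0].astype(int);print(a,b,q)
f=lambda im,c,r,z:cv2.resize(im[max(0,c[1]-r):c[1]+r,max(0,c[0]-r):c[0]+r],(z,z),interpolation=cv2.INTER_CUBIC)
k=np.hstack([f(t,a,45,265),f(im,b,60,265),f(s,q,45,265)]);cv2.imwrite('pics/c0.png',k)
E
```

```text
[470.2  -7.6 346.3] [ 0.8  0.2 -1. ]
[306 230] [158 149] [294 214]
```

View pics/c0.png

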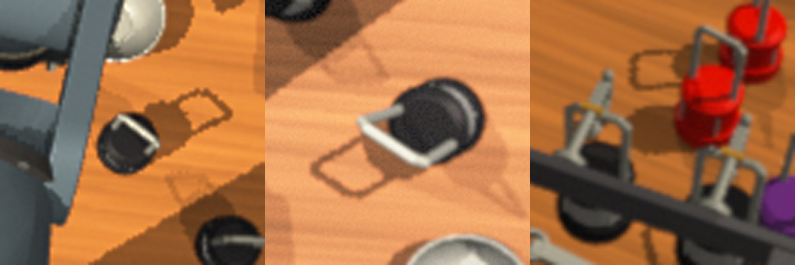

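```bash
python3 - <<'E'
from h import *
i,im=pickle.load(open('c0.pkl','rb'))
W=plane('wrist',[(142,143.5),(171,162.5)],132,i);d=W[1]-W[0];print(W.round(1),np.linalg.norm(d))
y=np.arctan2(d[1],d[0])+np.pi/2;print(y,y-np.pi)
M=W.mean(0);M[2]=192;cmd(M,y)
E
```

```text
[[ 448.5 -161.9  132. ]
 [ 471.2 -123.9  132. ]] 44.26035319471333
2.603093516430765 -0.538499137159028
from [470.3  -7.1 346.3] yaw -3.06 t 26.825 -> shift cm [  2.14 -13.45  15.43] turn 0.62 q [-0.11  0.1   1.68  0.    1.36 -1.77]
```

{"method": "play_rows", "body": {"moves": [1,-4,2,0.15,2,-8,6,0.3,2.1,-12,10,0.45,2.1,-13.5,14,0.6,2.1,-13.5,15.4,0.62,2.1,-13.5,15.4,0.62,2.1,-13.5,15.4,0.62,2.1,-13.5,15.4,0.62], "gripper": 0.8}}

```text
clock: 27.82
position: [460.8, -143.8, 193.5]
tcp_rot: [[-0.859, 0.512, 0.002], [0.512, 0.859, -0.001], [-0.002, 0.0, -1.0]]
ft_force: [-0.1, -0.1, 0.3]
opening: 76.8
finger_force: 0.0
```

```bash
python3 - <<'E'
from h import *
i=camera_info('wrist');im=camera('wrist')[:,:,::-1].copy();pickle.dump((i,im),open('c1.pkl','wb'))
A,M=show((460,-143,132),i,im);M[2]=162;cmd(M)
E
```

```text
px [[224.0, 211.0], [254.0, 210.3], [284.0, 209.6]] mid [ 460.3 -146.5  132. ] len 49.1 grasp yaw 2.628
from [ 460.7 -143.9  193.3] yaw 2.603 t 27.875 -> shift cm [-0.09 -0.24  3.13] turn 0 q [-0.4   0.28  1.86  0.    1.   -1.43]
```

{"method": "play_rows", "body": {"moves": [-0.1,-0.25,1.5,-0.025,-0.1,-0.25,3,-0.025,-0.1,-0.25,3,-0.025,-0.1,-0.25,3,-0.025]}}

```text
clock: 28.38
position: [459.8, -146.9, 162.2]
tcp_rot: [[-0.87, 0.492, -0.0], [0.492, 0.87, 0.0], [0.0, -0.0, -1.0]]
ft_force: [0.6, -0.3, 0.0]
opening: 76.8
finger_force: 0.0
```

```bash
python3 - <<'E'
from h import *
i0,im0=pickle.load(open('c1.pkl','rb'));A=barpx(im0,i0,(460,-143,132))
i=camera_info('wrist');im=camera('wrist')[:,:,::-1].copy()
B,M=show((460.3,-146,132),i,im);print(tri('wrist',A,'wrist',B,i0,i).round(1))
M[2]=100;cmd(M)
E
```

```text
px [[224.0, 225.8], [258.0, 226.4], [292.0, 227.0]] mid [ 460.5 -146.6  132. ] len 48.0 grasp yaw 2.606
[[ 4.493e+02 -1.687e+02  1.286e+02  5.000e-01]
 [ 4.595e+02 -1.461e+02  1.343e+02  2.000e-01]
 [ 4.710e+02 -1.252e+02  1.355e+02  9.000e-01]]
from [ 459.9 -146.9  162.4] yaw 2.627 t 28.425 -> shift cm [-0.03  0.05  6.24] turn 0 q [-0.41  0.32  1.89 -0.    0.93 -1.46]
```

{"method": "play_rows", "body": {"moves": [0,0.05,2.5,0,0,0.05,5,0,0,0.05,6.2,0,0,0.05,6.2,0,0,0.05,6.2,0]}}

```text
clock: 29.05
position: [460.5, -146.6, 101.1]
tcp_rot: [[-0.87, 0.492, 0.001], [0.492, 0.87, -0.001], [-0.001, 0.0, -1.0]]
ft_force: [-0.4, -0.1, 0.2]
opening: 77.0
finger_force: 0.0
```

{"method": "play_rows", "body": {"moves": [0,0,0,0,0,0,0,0,0,0,0,0,0,0,0,0,0,0,0,0], "gripper": -1}}

```text
clock: 29.68
position: [460.8, -146.6, 101.5]
tcp_rot: [[-0.87, 0.492, 0.002], [0.492, 0.87, -0.001], [-0.002, 0.0, -1.0]]
ft_force: [-0.3, 2.2, 9.2]
opening: 48.1
finger_force: 80.6
```

{"method": "play_rows", "body": {"moves": [0,0,-3,0,0,0,-7,0,0,0,-11,0,0,0,-15,0,0,0,-17,0,0,0,-17,0,0,0,-17,0]}}

```text
clock: 30.55
position: [459.5, -146.2, 269.2]
tcp_rot: [[-0.87, 0.492, -0.002], [0.492, 0.87, 0.001], [0.002, -0.0, -1.0]]
ft_force: [0.5, 0.5, -2.0]
opening: 48.0
finger_force: 82.9
```

```bash
python3 - <<'E'
from h import *
cmd(seat(4)-90*RX+[0,0,14],np.pi+YR+.006)
E
```

```text
from [ 459.5 -146.2  269.2] yaw 2.627 t 30.55 -> shift cm [-5.16  5.6   2.01] turn -0.595 q [-0.4   0.19  1.77 -0.    1.18 -1.46]
```

{"method": "play_rows", "body": {"moves": [0,1,0,-0.15,0,2,0,-0.3,-1,3,0,-0.45,-2,4,1,-0.595,-4,5.6,1.8,-0.595,-5.2,5.6,1.9,-0.595,-5.2,5.6,1.9,-0.595,-5.2,5.6,1.9,-0.595,-5.2,5.6,1.9,-0.595]}}

```text
clock: 31.68
position: [532.4, -123.4, 251.6]
tcp_rot: [[-0.997, -0.08, 0.0], [-0.08, 0.997, -0.0], [-0.0, -0.0, -1.0]]
ft_force: [0.8, -0.5, -2.8]
opening: 48.3
finger_force: 83.0
```

```bash
python3 - <<'E'
from h import *
cmd(seat(4)-4*RX+[0,0,14],np.pi+YR+.006)
E
```

```text
from [ 532.4 -123.4  251.6] yaw -3.062 t 31.675 -> shift cm [-8.56  0.    0.26] turn -0.0 q [-0.31  0.32  1.64 -0.    1.18 -1.96]
```

{"method": "play_rows", "body": {"moves": [-2,0,0.1,0,-4,0,0.2,0,-5.5,0,0.2,0,-7,0,0.2,0,-8,0,0.2,0,-8.6,0,0.2,0,-8.6,0,0.2,0,-8.6,0,0.2,0]}}

```text
clock: 32.67
position: [618.3, -116.4, 249.4]
tcp_rot: [[-0.997, -0.08, -0.0], [-0.08, 0.997, -0.0], [0.0, -0.0, -1.0]]
ft_force: [-0.8, -0.2, -2.4]
opening: 48.5
finger_force: 83.1
```

```bash
python3 - <<'E'
from h import *
hookcheck(4,'h4.pkl')
E
```

```text
tcp [ 618.3 -116.4  249.4] ft [-0.8 -0.2 -2.4] bar px [[258.1 281.6]]
[257.9 290.9] [246 287  25   8 158] [ 638.2 -114.7  263. ] ahead of TCP along rail x, y: 20.0 0.2
```

{"method": "play_rows", "body": {"moves": [0.1,0,0.6,0,0.1,0,1.2,0,0.1,0,1.6,0,0.1,0,2,0,0.1,0,2.4,0,0.1,0,2.8,0]}}

```text
clock: 33.48
position: [618.0, -116.6, 221.6]
tcp_rot: [[-0.997, -0.08, 0.001], [-0.08, 0.997, -0.0], [-0.001, -0.001, -1.0]]
ft_force: [0.8, 0.4, 5.0]
opening: 48.5
finger_force: 83.4
```

{"method": "play_rows", "body": {"moves": [0,0,0.4,0,0,0,0.8,0,0,0,1.2,0,0,0,1.5,0,0,0,1.6,0,0,0,1.6,0,0,0,1.6,0]}}

```text
clock: 34.35
position: [619.3, -116.6, 206.6]
tcp_rot: [[-0.997, -0.08, 0.005], [-0.08, 0.997, -0.001], [-0.005, -0.001, -1.0]]
ft_force: [5.4, 0.3, 5.7]
opening: 48.4
finger_force: 83.9
```

```bash
python3 - <<'E'
from h import *
s=sense();print(s['position'],s['ft_force'])
i,im8=pickle.load(open('w8.pkl','rb'))
im=camera('wrist')[:,:,::-1].copy();i=camera_info('wrist');pickle.dump((i,im),open('h4b.pkl','wb'))
for a in (im8,im): print(a[250:332:4,258].mean(1).astype(int).tolist())
r=cv2.matchTemplate(im,im8[250:332,236:280],cv2.TM_CCOEFF_NORMED);print(cv2.minMaxLoc(r))
E
```

```text
[ 619.26637261 -116.5915701   206.59432061] [5.36739221 0.31019793 5.68753083]
[36, 94, 110, 112, 113, 113, 113, 111, 110, 112, 112, 128, 155, 195, 184, 111, 119, 108, 88, 83, 89]
[77, 124, 141, 142, 141, 138, 138, 135, 140, 137, 139, 188, 223, 235, 220, 130, 136, 100, 104, 104, 102]
(-0.4336194396018982, 0.8027178645133972, (150, 177), (236, 249))
```

{"method": "play_rows", "body": {"moves": [0,0,-0.1,0,0,0,-0.1,0,0,0,-0.1,0,0,0,-0.1,0], "gripper": 0.5}}

```text
clock: 34.9
position: [617.5, -116.4, 206.1]
tcp_rot: [[-0.997, -0.08, -0.0], [-0.08, 0.997, 0.0], [0.0, 0.0, -1.0]]
ft_force: [0.7, 0.1, -0.5]
opening: 64.2
finger_force: 0.0
```

{"method": "play_rows", "body": {"moves": [0,0,-2,0,0,0,-4.5,0,0,0,-8,0,0,0,-12,0,2,0,-14,0,6,0,-14,0,10,0,-14,0,14,0,-14,0,18,-4,-14,0,20,-8,-14,0,20,-10,-14,0,20,-10,-14,0]}}

```text
clock: 36.4
position: [426.5, -232.8, 346.1]
tcp_rot: [[-0.997, -0.079, -0.0], [-0.079, 0.997, 0.0], [0.0, 0.0, -1.0]]
ft_force: [-0.3, -0.6, -0.4]
opening: 64.1
finger_force: 0.0
```

```bash
python3 - <<'E'
from h import *
i=camera_info('wrist');im=camera('wrist')[:,:,::-1].copy();pickle.dump((i,im),open('d0.pkl','wb'))
t=camera('top')[:,:,::-1].copy();s=camera('scene')[:,:,::-1].copy();cv2.imwrite('pics/top4.png',t);cv2.imwrite('pics/scene4.png',s)
print(sense()['position'],proj('wrist',[(363.5,-257,132)],i))
try: show((363.5,-257,132),i,im)
except Exception as e: print(e)
cmd((363.5,-257,192),3.21)
m=(im.max(2)<60).astype(np.uint8);_,_,st,c=cv2.connectedComponentsWithStats(m)
for k in range(1,len(st)):
  if 200<st[k,4]<4000: print(c[k],st[k],plane('wrist',[c[k]],55,i))
E
```

```text
[ 426.67930736 -231.253601    346.12135422] [[241.74635722 119.14178413]]
px [[218.0, 118.9], [236.5, 119.9], [255.0, 120.8]] mid [ 364.9 -263.7  132. ] len 47.6 grasp yaw 3.169
from [ 426.7 -231.3  346.1] yaw -3.06 t 36.55 -> shift cm [ 6.5  -2.06 15.41] turn 0.013 q [-0.59  0.13  1.65  0.    1.36 -2.24]
[240.58636898 116.29142186] [222  98  37  39 851] [[ 363.12472614 -262.71644482   55.        ]]
```

{"method": "play_rows", "body": {"moves": [2,-1,4,0.05,5,-2.7,9,0.05,6.4,-2.7,13,0.05,6.4,-2.7,15.4,0.05,6.4,-2.7,15.4,0.05,6.4,-2.7,15.4,0.05,6.4,-2.7,15.4,0.05], "gripper": 0.8}}

```text
clock: 37.42
position: [365.3, -264.3, 193.4]
tcp_rot: [[-1.0, -0.031, 0.001], [-0.031, 1.0, -0.001], [-0.001, -0.001, -1.0]]
ft_force: [0.1, 0.7, 0.6]
opening: 77.2
finger_force: 0.0
```

```bash
python3 - <<'E'
from h import *
i0,im0=pickle.load(open('d0.pkl','rb'));B,_=show((364.9,-263.7,132),i0,im0)
i=camera_info('wrist');im=camera('wrist')[:,:,::-1].copy();pickle.dump((i,im),open('d1.pkl','wb'))
A,M=show((364.9,-263.7,132),i,im);print(tri('wrist',A,'wrist',B,i,i0).round(1));M[2]=100;cmd(M)
E
```

```text
px [[218.0, 118.9], [236.5, 119.9], [255.0, 120.8]] mid [ 364.9 -263.7  132. ] len 47.6 grasp yaw 3.169
px [[227.0, 209.4], [257.0, 209.0], [287.0, 208.7]] mid [ 364.5 -264.6  132. ] len 48.9 grasp yaw 3.185
[[ 365.7 -288.3  131.6    1.6]
 [ 365.1 -264.2  130.2    0.8]
 [ 364.4 -239.9  129.6    0. ]]
from [ 365.1 -264.3  193.2] yaw -3.111 t 37.475 -> shift cm [ 0.07 -0.02  9.32] turn 0 q [-0.73  0.22  1.94  0.    0.98 -2.33]
```

{"method": "play_rows", "body": {"moves": [0.05,0,3,-0.015,0.05,0,6,-0.015,0.05,0,8,-0.015,0.05,0,9.3,-0.015,0.05,0,9.3,-0.015,0.05,0,9.3,-0.015]}}

```text
clock: 38.22
position: [364.5, -264.5, 100.0]
tcp_rot: [[-0.999, -0.045, 0.001], [-0.045, 0.999, -0.001], [-0.001, -0.001, -1.0]]
ft_force: [-0.0, 0.2, 0.5]
opening: 76.6
finger_force: 0.0
```

{"method": "play_rows", "body": {"moves": [0,0,0,0,0,0,0,0,0,0,0,0,0,0,0,0,0,0,0,0], "gripper": -1}}

```text
clock: 38.85
position: [364.6, -264.4, 100.4]
tcp_rot: [[-0.999, -0.045, 0.001], [-0.045, 0.999, -0.001], [-0.001, -0.001, -1.0]]
ft_force: [-1.1, 3.7, 12.8]
opening: 48.3
finger_force: 80.1
```

{"method": "play_rows", "body": {"moves": [0,0,-3,0,0,0,-7,0,0,0,-11,0,0,0,-15,0,0,0,-17,0,0,0,-17,0,0,0,-17,0]}}

```text
clock: 39.72
position: [363.7, -263.8, 268.3]
tcp_rot: [[-0.999, -0.045, -0.001], [-0.045, 0.999, 0.001], [0.001, 0.001, -1.0]]
ft_force: [0.0, 0.1, -2.3]
opening: 48.2
finger_force: 82.7
```

```bash
python3 - <<'E'
from h import *
cmd(seat(5)-90*RX+[0,0,14],np.pi+YR+.006)
E
```

```text
from [ 363.7 -263.8  268.3] yaw -3.096 t 39.725 -> shift cm [-17.74   3.33   1.91] turn -0.035 q [-0.73  0.12  1.85 -0.    1.17 -2.35]
```

{"method": "play_rows", "body": {"moves": [-4,1,0,-0.035,-8,2,0,-0.035,-12,3,1,-0.035,-15,3.3,1.9,-0.035,-17.7,3.3,1.9,-0.035,-17.7,3.3,1.9,-0.035,-17.7,3.3,1.9,-0.035,-17.7,3.3,1.9,-0.035]}}

```text
clock: 40.72
position: [538.7, -223.3, 250.1]
tcp_rot: [[-0.997, -0.08, -0.001], [-0.08, 0.997, 0.0], [0.0, 0.0, -1.0]]
ft_force: [0.2, -0.5, -2.5]
opening: 48.7
finger_force: 82.9
```

```bash
python3 - <<'E'
from h import *
cmd(seat(5)-4.5*RX+[0,0,14],np.pi+YR+.006)
E
```

```text
from [ 538.7 -223.3  250.1] yaw -3.062 t 40.725 -> shift cm [-8.62  0.03  0.11] turn -0.0 q [-0.47  0.39  1.54 -0.    1.21 -2.12]
```

{"method": "play_rows", "body": {"moves": [-2,0,0.1,0,-4,0,0.1,0,-5.5,0,0.1,0,-7,0,0.1,0,-8,0,0.1,0,-8.6,0,0.1,0,-8.6,0,0.1,0,-8.6,0,0.1,0]}}

```text
clock: 41.72
position: [624.8, -216.4, 249.3]
tcp_rot: [[-0.997, -0.08, -0.0], [-0.08, 0.997, -0.0], [0.0, 0.0, -1.0]]
ft_force: [-0.1, -0.3, -2.6]
opening: 48.3
finger_force: 82.9
```

```bash
python3 - <<'E'
from h import *
hookcheck(5,'h5.pkl')
E
```

```text
tcp [ 624.8 -216.4  249.3] ft [-0.1 -0.3 -2.6] bar px [[258.1 281.6]]
[258.6 292.6] [247 289  25   8 154] [ 645.9 -214.3  263. ] ahead of TCP along rail x, y: 21.1 0.6
[292.9 300.3] [283 298  20   6  55] [ 649.7 -193.9  263. ] ahead of TCP along rail x, y: 26.5 20.6
[292.2 312. ] [290 311   5   3   8] [ 658.1 -193.3  263. ] ahead of TCP along rail x, y: 34.9 20.6
[232.2 315. ] [213 312  38   6 121] [ 663.1 -228.6  263. ] ahead of TCP along rail x, y: 37.3 -15.0
[280.3 316.3] [267 314  32   4  67] [ 661.8 -200.   263. ] ahead of TCP along rail x, y: 38.1 13.7
```

Matches the earlier fits (21.1). Pushing down.

{"method": "play_rows", "body": {"moves": [0,0,0.6,0,0,0,1.2,0,0,0,1.6,0,0,0,2,0,0,0,2.4,0,0,0,2.8,0]}}

```text
clock: 42.52
position: [625.7, -216.5, 221.9]
tcp_rot: [[-0.997, -0.08, 0.002], [-0.08, 0.997, -0.001], [-0.002, -0.001, -1.0]]
ft_force: [0.4, 0.5, 6.0]
opening: 48.3
finger_force: 83.2
```

{"method": "play_rows", "body": {"moves": [0,0,0.4,0,0,0,0.8,0,0,0,1.2,0,0,0,1.5,0,0,0,1.6,0,0,0,1.6,0,0,0,1.6,0]}}

```text
clock: 43.4
position: [626.0, -216.4, 206.0]
tcp_rot: [[-0.997, -0.08, 0.003], [-0.08, 0.997, -0.001], [-0.002, -0.001, -1.0]]
ft_force: [5.2, -0.9, 4.9]
opening: 48.4
finger_force: 84.0
```

```bash
python3 - <<'E'
from h import *
s=sense();print(s['position'],s['ft_force'])
i,im8=pickle.load(open('w8.pkl','rb'))
im=camera('wrist')[:,:,::-1].copy();i=camera_info('wrist');pickle.dump((i,im),open('h5b.pkl','wb'))
for a in (im8,im): print(a[250:332:4,258].mean(1).astype(int).tolist())
r=cv2.matchTemplate(im,im8[250:332,236:280],cv2.TM_CCOEFF_NORMED);print(cv2.minMaxLoc(r))
E
```

```text
[ 626.0199708  -216.42167439  205.98086923] [ 5.22679375 -0.85017835  4.89722057]
[36, 94, 110, 112, 113, 113, 113, 111, 110, 112, 112, 128, 155, 195, 184, 111, 119, 108, 88, 83, 89]
[44, 122, 146, 146, 152, 148, 149, 146, 144, 147, 148, 171, 222, 242, 241, 145, 153, 117, 112, 114, 115]
(-0.39333105087280273, 0.7917525768280029, (156, 239), (236, 250))
```

{"method": "play_rows", "body": {"moves": [0,0,-0.1,0,0,0,-0.1,0,0,0,-0.1,0,0,0,-0.1,0], "gripper": 0.5}}

```text
clock: 43.95
position: [625.0, -216.3, 206.1]
tcp_rot: [[-0.997, -0.08, -0.001], [-0.08, 0.997, 0.0], [0.001, 0.0, -1.0]]
ft_force: [0.1, -0.5, -0.9]
opening: 64.0
finger_force: 0.0
```

{"method": "play_rows", "body": {"moves": [0,0,-2,0,0,0,-4.5,0,0,0,-8,0,0,0,-12,0,3,0,-16,0,7,3,-20,0,11,7,-24,0,15,12,-24.5,0,17,17,-24.5,0,17,21,-24.5,0,17,21,-24.5,0,17,21,-24.5,0]}}

```text
clock: 45.45
position: [439.0, -21.0, 451.2]
tcp_rot: [[-0.997, -0.08, -0.0], [-0.08, 0.997, -0.0], [0.0, -0.0, -1.0]]
ft_force: [-0.3, -0.3, -0.7]
opening: 63.9
finger_force: 0.0
```

```bash
python3 - <<'E'
from h import *
np.set_printoptions(suppress=True,precision=1)
print(sense()['position'],sense()['ft_force'])
i=camera_info('wrist');im=camera('wrist')[:,:,::-1].copy();t=camera('top')[:,:,::-1].copy();s=camera('scene')[:,:,::-1].copy()
pickle.dump((i,im),open('f1.pkl','wb'));cv2.imwrite('pics/top5.png',t);cv2.imwrite('pics/scene5.png',s)
for k in range(1,6): print(k,proj('wrist',[seat(k)],i).round(),proj('scene',[seat(k)]).round(),proj('top',[seat(k)]).round())
cmd((424.5,399,100),np.pi-.165)
E
```

```text
[439.  -21.  451.2] [-0.3 -0.3 -0.7]
1 [[377. 277.]] [[318. 222.]] [[201. 161.]]
2 [[314. 277.]] [[272. 207.]] [[236. 162.]]
3 [[251. 277.]] [[229. 193.]] [[272. 164.]]
4 [[187. 277.]] [[189. 179.]] [[308. 166.]]
5 [[124. 276.]] [[151. 167.]] [[344. 167.]]
from [439.1 -21.5 451. ] yaw -3.063 t 45.6 -> shift cm [-1.9 42.  35.1] turn 0.244 q [-0.1 -0.   1.6 -0.   1.6 -1.8]
```

```bash
python3 - <<'E'
from h import *
i,im=pickle.load(open('f1.pkl','rb'));s=cv2.imread('pics/scene5.png')
a=cv2.resize(s[148:240,130:340],(800,350),interpolation=cv2.INTER_CUBIC);b=cv2.resize(im[230:330,90:410],(800,250),interpolation=cv2.INTER_CUBIC)
cv2.imwrite('pics/f.png',np.vstack([a,b]))
E
```

```text
(no output)
```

View pics/f.png

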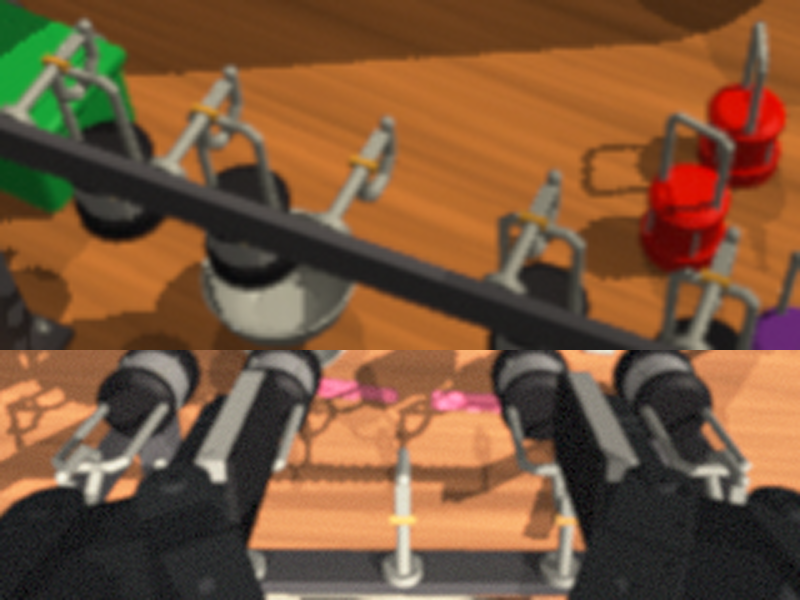

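{"method": "play_rows", "body": {"moves": [2,5,0,0.1,4,11,2,0.2,6,17,4,0.244,7.5,23,8,0.244,7.5,29,12,0.244,7,35,15,0.244,6.8,40,18.3,0.244,6.8,44.2,18.3,0.244,6.8,44.2,18.3,0.244,6.8,44.2,18.3,0.244,6.8,44.2,18.3,0.244,6.8,44.2,18.3,0.244], "gripper": 0.2}}

```text
clock: 47.1
position: [336.2, 413.7, 268.9]
tcp_rot: [[-0.986, 0.164, 0.001], [0.164, 0.986, 0.001], [-0.001, 0.001, -1.0]]
ft_force: [0.2, 0.2, 0.3]
opening: 51.4
finger_force: 0.0
```

```bash
cat > kn.py <<'E'
from h import *
i=camera_info('wrist');im=camera('wrist')[:,:,::-1].copy();print(sense()['position'])
m=(im.max(2)<60).astype(np.uint8)
n,l,st,c=cv2.connectedComponentsWithStats(m)
for a,b in zip(st[1:],c[1:]):
  if 80<a[4]<3000 and abs(b[0]-257)<60: print(a,b,plane('wrist',[b],50,i))
E
python3 - <<'E'
import kn
from h import *
cmd((424.5,399,100),np.pi-.165)
E
```

```text
[336.10711511 413.80684181 268.86257335]
[247 217  20  20 325] [256.61538462 226.56      ] [[424.50511715 398.99477202  50.        ]]
from [336.1 413.8 268.9] yaw 2.977 t 47.15 -> shift cm [-8.95 -0.02 16.89] turn 0.0 q [ 0.8   0.28  1.65 -0.    1.21 -0.6 ]
```

{"method": "play_rows", "body": {"moves": [-4,0,4,0,-8,0,8,0,-9,0,13,0,-9,0,17,0,-9,0,20,0,-9,0,22.5,0,-9,0,23.9,0,-9,0,23.9,0,-9,0,23.9,0]}}

```text
clock: 48.28
position: [425.0, 400.2, 30.4]
tcp_rot: [[-0.987, 0.163, 0.001], [0.163, 0.987, 0.001], [-0.001, 0.001, -1.0]]
ft_force: [0.8, 0.8, 0.2]
opening: 51.2
finger_force: 0.0
```

{"method": "play_rows", "body": {"moves": [0,0,0,0,0,0,0,0,0,0,0,0,0,0,0,0], "gripper": -1, "force": 60}}

```text
clock: 48.78
position: [424.9, 400.4, 30.5]
tcp_rot: [[-0.987, 0.163, 0.001], [0.163, 0.987, 0.001], [-0.001, 0.002, -1.0]]
ft_force: [-1.3, 1.6, 5.6]
opening: 29.6
finger_force: 58.7
```

{"method": "play_rows", "body": {"moves": [-0.3,0,0,0,-0.7,0,0,0,-1.1,0,0,0,-1.4,0,0,0,-1.5,0,0,0,-1.5,0,0,0,-1.5,0,0,0]}}

```text
clock: 49.65
position: [438.9, 398.1, 30.4]
tcp_rot: [[-0.987, 0.163, -0.0], [0.163, 0.987, 0.001], [0.0, 0.001, -1.0]]
ft_force: [-5.8, 1.8, 9.6]
opening: 29.9
finger_force: 59.6
```

Knob pushed to its stop. Releasing, backing off and checking.

{"method": "play_rows", "body": {"moves": [0,0,0,0,0,0,0,0,0,0,0,0], "gripper": 0.2}}

```text
clock: 50.02
position: [439.3, 397.2, 29.2]
tcp_rot: [[-0.987, 0.163, -0.0], [0.163, 0.987, -0.0], [0.0, -0.0, -1.0]]
ft_force: [-0.6, 0.5, -0.0]
opening: 51.3
finger_force: 0.0
```

{"method": "play_rows", "body": {"moves": [0,0,-3,0,0,0,-8,0,0,0,-14,0,3,0,-20,0,7,0,-24,0,10.4,0,-24,0,10.4,0,-24,0,10.4,0,-24,0,10.4,0,-24,0]}}

```text
clock: 51.15
position: [337.4, 414.1, 268.8]
tcp_rot: [[-0.986, 0.164, -0.0], [0.164, 0.986, -0.001], [0.0, -0.001, -1.0]]
ft_force: [-0.3, 0.0, -0.1]
opening: 51.3
finger_force: 0.0
```

```bash
python3 - <<'E'
import kn
from h import *
t=camera('top')[:,:,::-1].copy();s=camera('scene')[:,:,::-1].copy()
# bystanders & hung lanterns unchanged vs earlier pictures
o=cv2.imread('pics/scene5.png');d=cv2.absdiff(o,s).max(2)[148:260,130:340];print('rail region diff',(d>40).sum(),d.size)
t0=cv2.imread('pics/top0.png')
def pk(im):
  g=cv2.cvtColor(im,cv2.COLOR_BGR2HSV);return ((g[:,:,0]>155)&(g[:,:,0]<176)&(g[:,:,1]>80)&(g[:,:,2]>150)).astype(np.uint8)
for a in (t0,t):
  _,_,st,c=cv2.connectedComponentsWithStats(pk(a));print([(c[k].round(1).tolist(),int(st[k,4])) for k in range(1,len(st)) if st[k,4]>20])
print('spanner',cv2.minMaxLoc(cv2.matchTemplate(t,t0[170:192,208:266],cv2.TM_CCOEFF_NORMED))[1::2],'bowl',cv2.minMaxLoc(cv2.matchTemplate(t,t0[172:210,282:320],cv2.TM_CCOEFF_NORMED))[1::2])
print(sense()['clock'])
E
```

```text
[337.36577978 414.07583606 268.80435483]
[247 226  19  20 324] [256.0617284 234.9537037] [[438.84584992 396.08128409  50.        ]]
rail region diff 5419 23520
[([229.5, 157.5], 24), ([250.1, 159.7], 112), ([291.6, 165.9], 142)]
[([229.5, 157.5], 24), ([250.5, 159.7], 104), ([290.4, 165.4], 58)]
spanner (0.3178481161594391, (419, 99)) bowl (0.4006880223751068, (282, 1))
51.3
```

```bash
python3 -c "
from workcell import *
print(sign_off())"
```

```text
the job is handed in; nothing more can be done
None
```

The job is handed in, with the verdict not shown. All four lanterns hang inside snap hooks 1, 2, 4 and 5 with the gates looking shut. The knob was pulled on first and pushed fully back in last. I did not touch the bowl, spanner or levers, but the final picture check confirmed only the levers' place.

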